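# Gauge two sleeves, then hold the spring clip open over the stock card

### The job

Book in the steel sleeve that matches our gauge: of the two sleeves, slide the one that fits onto the gauge pin, fully home, put the too tight one in the empty tray, and let go of both. Then squeeze the handles of the spring clip so that it opens, take it off its rail and keep it gaping over the middle of the top edge of the stock card, a jaw on either side of the card and neither jaw nor spring touching it, so that I can slip the delivery note in. Finish while still holding the clip open there, and do not disturb the other things on the bench.

Things in the scene. Friction and masses are not known exactly. Their poses are not given: they have to be found in the camera images.
- sleeve_wide_mid (a point): Steel sleeve standing upright: outside diameter 36 mm, height 40 mm, about 0.2 kg, vertical through bore of 22 mm; it fits the gauge pin. The point is its centre, 20 mm above its underside. z is its axis.
- sleeve_narrow_mid (a point): Steel sleeve of the same outside (diameter 36 mm, height 40 mm) but with a bore of 16 mm, too tight for the pin. The point is its centre, 20 mm up.
- gauge_seat (a point): Foot of the gauge pin: on the pin's vertical axis, on the top face of its fixed base plate (90 x 90 mm, 12 mm thick, flat on the bench). The pin is 20 mm in diameter and 46 mm tall above this point, its top 10 mm tapering to 13 mm. A sleeve that is home rests on the plate, its centre 20 mm above this point.
- card_top (a point): Middle of the top edge of the upright stock card: a stiff fixed card 4 mm thick (along x), 110 mm wide (along y), its top edge 110 mm above the bench, in a wooden foot 70 x 120 x 22 mm. z is up; yaw tells how the card is turned.
- rail_top (a point): Middle of the top edge of the clip rail: a fixed upright aluminium strip 4 mm thick (along x), 170 mm wide (along y), its top edge 90 mm above the bench, on a steel foot 60 x 180 x 15 mm. The clip starts clamped on this edge.
- clip_handles (a point): Loose steel spring clip, 0.07 kg, clamped on the rail, jaws down. The point: midway between its two handles, where to squeeze, 34 mm above its hinge. y: hinge axis; x: squeezing and opening direction; z: from jaws to handles. Handles: flat plates 30 mm wide (y), up to 52 mm above the hinge; outside width 44 mm here (52 at the top) on the rail, 28 mm and parallel when fully squeezed.
- clip_mouth (a point): The clip's centre line at the tips of its jaws, 42 mm below the hinge, 76 mm below clip_handles; same axes. A coil of 7 mm radius on the hinge lets a plate enter at most 35 mm between the jaws. At the start the tips are 22 mm below the rail's top edge. Fully squeezed, the gap is about 24 mm at the tips and 17 mm 14 mm higher up.
- clip_jaw (a joint): Opening of one jaw (the other mirrors it), rad: about 0 on the 4 mm rail, -0.05 shut on nothing, 0.24 fully squeezed open (a stop). The spring takes about 5 N on each handle to start and 10 N to stay fully squeezed.
- pulley: Bystander: dark V-belt pulley lying flat, 72 mm in diameter, 34 mm high; origin at its underside.
- bearing: Bystander: ball-bearing ring, 52 mm in diameter, 15 mm high; origin at its underside.
- spanner: Bystander: spanner lying flat; origin under it.
- carton: Bystander: carton 100 x 140 x 60 mm; origin at its underside.
- tray_in (a point): Centre of the inner floor of the loose, empty open tray, 150 mm (its x) x 170 mm (its y) outside, 35 mm high, walls and floor 3 mm thick, 0.5 kg, standing on the bench; for the sleeve that does not fit.
- oil: Bystander: small grey bottle, 44 mm in diameter, 110 mm high; origin at its underside.
- tape: Bystander: roll of tape lying flat, 90 mm in diameter, 25 mm high; origin at its underside.
Not all that is in view belongs to the job. What is shaped like the part that bears sleeve_narrow_mid but green is not meant.

How it is judged:
By the outcome, as a careful person would: the job done as asked, in the order asked, and still so for the second after the job is handed in, while the arm keeps its last pose, push and grip.
It also fails if it takes over 69 s, if anything falls off the work surface, if the arm or the gripper's body presses on something with over 40 N, if the wrist force passes 120 N, or if a joint passes its speed limit or range.

### The arm

A 6-joint arm with a two-finger parallel gripper is mounted at the origin on the work surface. World frame = base frame: x ahead of the robot, y to its left, z up, the work surface at z = 0. Lengths are in m, angles in degrees, forces in N, time in s.
With the tool pointing down it reaches from about 0.375 to 0.9 m from the base axis. Payload 3.1 kg.
Tool frame: the origin (TCP) lies midway between the tips of the shut fingers; the grasp point (between the pads) lies 19 mm behind it; x points along the fingers, y is the direction in which the jaws open and shut, and the axes are right-handed (so a half turn about x gives the same grasp; the last joint's range is limited). The gripper opens to 87 mm and grips with 3 to 60 N. Pads are 19 mm wide; open, the fingers measure 117 mm over their backs; the gripper's body (75 mm by 190 mm) begins 51 mm behind the grasp point.
Start: joints at [-86.545, 30.224, 82.088, -0, 67.689, -10.227], TCP at [0.148, -0.607, 0.193] pointing down, gripper open.
Joint ranges: [-176.69, 176.69], [-43.24, 126.21], [12.49, 139.97], [-82, 262], [0, 151.66], [-163.58, 163.58]. Speed limits (degrees/s): [159.86, 159.86, 180, 180, 180, 180].

### API

Orientations are given as a 3x3 rotation matrix whose columns are the frame's x, y, z axes.
In Python, from rig import bot gives the robot as it stands.
- The arm moves only by the tool play_rows, never from a script. Its argument "motion" is a list of rows, each a list of 3 entries, a list of its own where there are three numbers: the shift along the tool's x, y, z in mm, then the turn, a rotation vector about the tool's x, y, z in degrees, then the opening, from 0 (shut) to 1 (fully open). A call has 1 to 8 rows; each row is the pose to reach, as a shift and turn from the pose commanded when the call began, along the tool's axes at that moment; what a row does not reach only later rows make up. A row lasts 1/10 s, in which the tool goes at most 50 mm and 8.59 degrees, less where a joint would pass 70% of its speed; a pose out of reach is approached as far as the arm can. A call with a gripper value outside its range is refused whole. The fingers move at their own pace and stop on an object; the grip force is fixed at half the most. Time passes only in rows, so rows that repeat a pose let the fingers close. It gives the time, the measured TCP pose, the force and the opening at its end, in the units of the state.
- bot.read_state(): the state, without advancing time (a new reading comes with each control period).
- bot.capture(name): name is "side" or "top"; returns a dict with "img" (480x640x3 uint8, blue, green, red), "mtx" (3x3 intrinsics, pixels), "k1" (the pictures are not rectified: a ray, as slopes to the right and down, at radius r is drawn at 1 + k1 r^2 times it, then the intrinsics apply), "rvec" (rotation vector, rad) and "tvec" (3), from world to camera coordinates, as OpenCV has them. Camera axes: x right, y down, z forward; pixel columns grow to the right and rows downward; lengths in m; the calibration is good to about 2 mm. A picture is of the moment at which its call begins. There is no depth.
- bot.hand_in(): hands the job in, once; it reports no verdict.
The state is a dict: "time_s": time; "joint_positions": joint angles; "qvel": joint speeds; "tau": joint torques, N m; "position": TCP position; "tcp_rot": TCP orientation; "force": force on the tool from outside, world axes, zero at the start; "moment": the same for the moment, N m; "opening": opening from 0.0 (shut) to 1.0 (fully open).
Only numpy, scipy, OpenCV 4.12 (cv2) and the standard library are available. Lean on these libraries where they do the work, as an engineer would, in place of code of your own. Each camera call takes 0.05 s, during which the arm holds its last target.

## Working session

There is one attempt and no reset: what is moved stays moved. The work goes in short steps, Python scripts to look and compute and a tool call to move; the robot and the scene stay as the last step left them, time stands still between calls to the robot, and variables do not carry over. Pictures are saved under pics/ and viewed, and the job is handed in when it is done.

Besides the shell and the picture viewer there is one more tool, called as name(argument=value, ...) on one line, values as JSON. play_rows: Moves the arm, as the interface text tells. Its arguments: {"type":"object","properties":{"motion":{"type":"array"}},"required":["motion"]}

```bash
mkdir -p pics; ls; python3 - <<'E'
from rig import bot
import cv2,numpy as np
s=bot.read_state()
print(s)
for n in("side","top"):
    c=bot.capture(n); cv2.imwrite(f"pics/{n}0.png",c["img"])
    np.savez(f"{n}0.npz",**{k:c[k] for k in("img","mtx","k1","rvec","tvec")})
    R=cv2.Rodrigues(np.array(c["rvec"],float))[0]; print(n,c["mtx"],c["k1"],-R.T@np.array(c["tvec"]).ravel(),R)
E
```

```text
pics
{'time_s': 0.0, 'joint_positions': array([-8.65431637e+01,  3.02790390e+01,  8.21570524e+01, -3.04469333e-03,
        6.76892867e+01, -1.02292246e+01]), 'qvel': array([-0.06851295,  0.00261164, -0.01810386, -0.03191031,  0.01942516,
       -0.00267677]), 'tau': array([-4.54209166e-04, -4.40043283e+01, -1.76591134e+01,  6.33994024e-02,
        5.83125022e-02, -1.79783856e-04]), 'position': array([ 0.14781868, -0.60643863,  0.19236723]), 'tcp_rot': array([[-1.81016831e-04,  2.36621236e-01, -9.71601955e-01],
       [ 2.18131230e-03, -9.71599566e-01, -2.36621060e-01],
       [-9.99997605e-01, -2.16219969e-03, -3.40268936e-04]]), 'force': array([ 0.46386096, -0.02176544, -0.03723657]), 'moment': array([ 0.02986139, -0.02003479,  0.02091755]), 'opening': 1.0001878712160424}
side [[503.21192287   0.         323.95608867]
 [  0.         503.21192287 247.46668468]
 [  0.           0.           1.        ]] -0.08877637750597717 [0.44853196 0.86046824 0.68592653] [[-0.99377536 -0.11131129 -0.00450823]
 [-0.05681931  0.54125465 -0.83893681]
 [ 0.09582323 -0.83345858 -0.54421017]]
top [[484.3813514    0.         314.12816552]
 [  0.         484.3813514  239.20420453]
 [  0.           0.           1.        ]] -0.11587503199616102 [ 0.43572264 -0.01728115  1.07986938] [[ 0.02127819 -0.9997513  -0.00667717]
 [-0.9928722  -0.02034746 -0.11743416]
 [ 0.11726909  0.00912836 -0.99305822]]
```

View pics/side0.png

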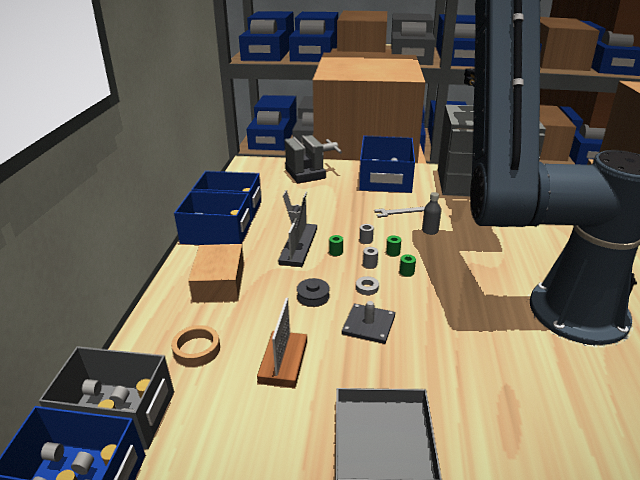

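View pics/top0.png

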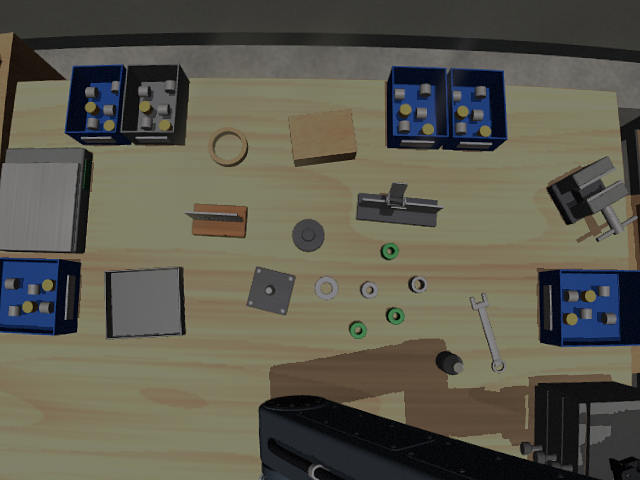

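The side view shows grey sleeves at (366,233) and (370,257), with the pin at (370,318). The top view shows grey sleeves at (370,289) and (418,284), the pin at (269,290), the card at (218,215), the clip at (398,195) and the tray at (145,302). I'll zoom in next.

```bash
cat > h.py <<'E'
import cv2,numpy as np
def load(f):
    d=np.load(f); return {k:d[k] for k in d}
def ray(c,px):
    K=c["mtx"];k=float(c["k1"])
    p=cv2.undistortPoints(np.array(px,float).reshape(-1,1,2),K,np.array([k,0,0,0,0.]),None,None,None).reshape(-1,2) if 0 else None
    px=np.array(px,float).reshape(-1,2)
    p=np.c_[(px[:,0]-K[0,2])/K[0,0],(px[:,1]-K[1,2])/K[1,1]]
    u=p.copy()
    for _ in range(30): u=p/(1+k*(u**2).sum(1,keepdims=True))
    R=cv2.Rodrigues(c["rvec"].astype(float).reshape(3,1))[0]
    C=-R.T@c["tvec"].ravel()
    return C,np.c_[u,np.ones(len(u))]@R
def onz(c,px,z):
    C,d=ray(c,px); return C+d*((z-C[2])/d[:,2])[:,None]
def tri(c1,p1,c2,p2):
    C1,d1=ray(c1,p1);C2,d2=ray(c2,p2);d1=d1[0];d2=d2[0]
    t=np.linalg.lstsq(np.c_[d1,-d2],C2-C1,rcond=None)[0]
    a=C1+t[0]*d1;b=C2+t[1]*d2; return (a+b)/2,np.linalg.norm(a-b)
def proj(c,P):
    return cv2.projectPoints(np.array(P,float).reshape(-1,3),c["rvec"].astype(float),c["tvec"].astype(float),c["mtx"],np.array([float(c["k1"]),0,0,0]))[0].reshape(-1,2)
def crop(c,x0,y0,x1,y1,s,f):
    cv2.imwrite(f,cv2.resize(c["img"][y0:y1,x0:x1],None,fx=s,fy=s,interpolation=cv2.INTER_CUBIC))
def snap(n,f):
    from rig import bot
    c=bot.capture(n); c={k:np.array(c[k]) for k in("img","mtx","k1","rvec","tvec")}; np.savez(f,**c); return c
E
python3 - <<'E'
from h import *
t=load("top0.npz");s=load("side0.npz")
crop(t,340,170,460,260,6,"pics/a.png")
crop(t,240,255,440,345,4,"pics/b.png")
crop(s,270,180,350,270,6,"pics/c.png")
crop(s,330,210,430,350,4,"pics/d.png")
crop(t,180,190,260,250,8,"pics/e.png")
crop(s,240,290,320,390,6,"pics/f.png")
E
```

```text
(no output)
```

View pics/a.png

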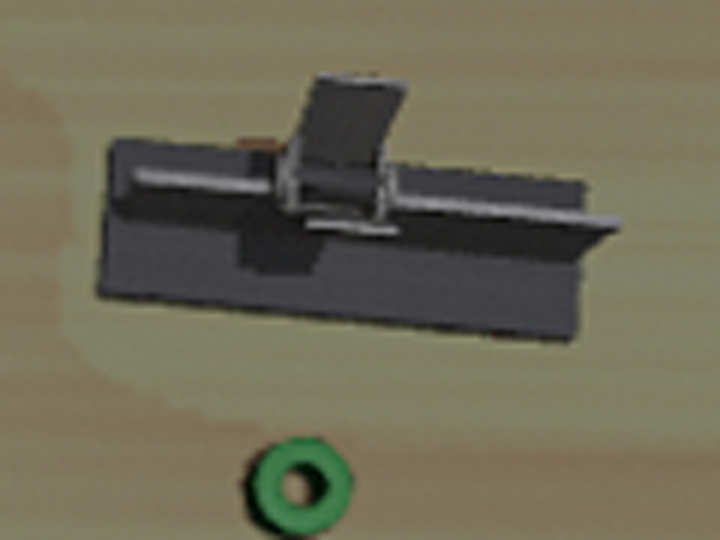

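View pics/b.png

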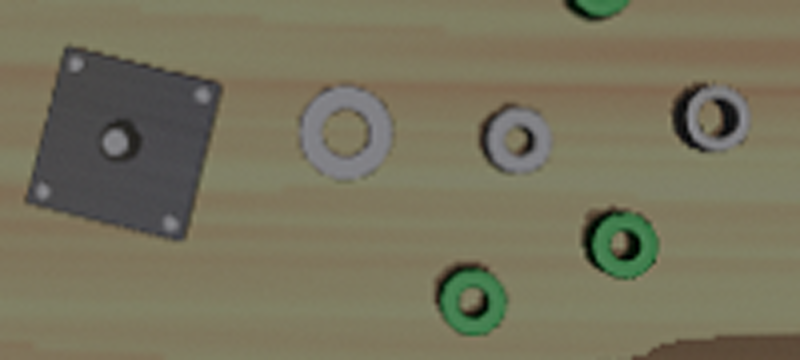

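View pics/c.png

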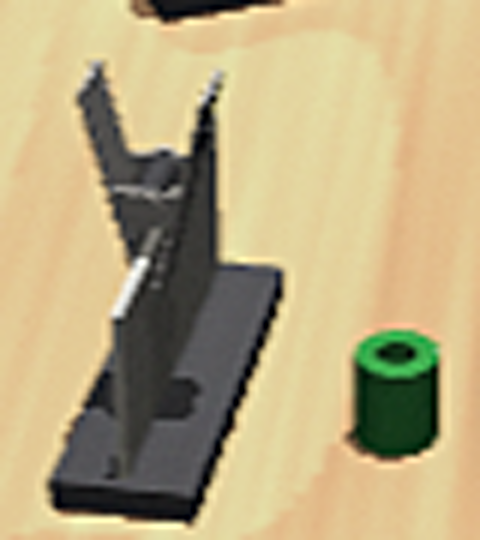

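View pics/d.png

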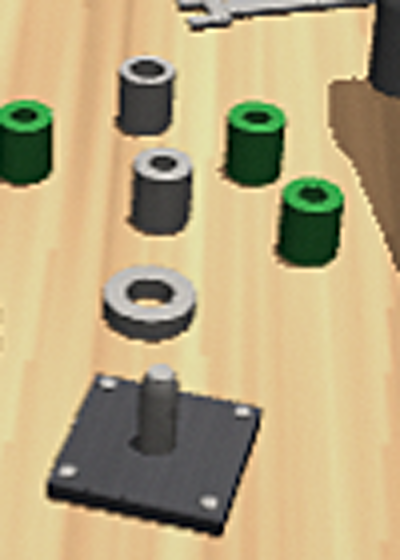

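View pics/e.png

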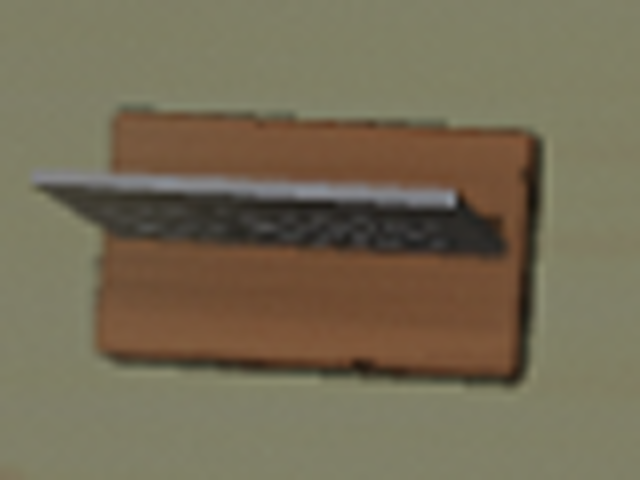

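View pics/f.png

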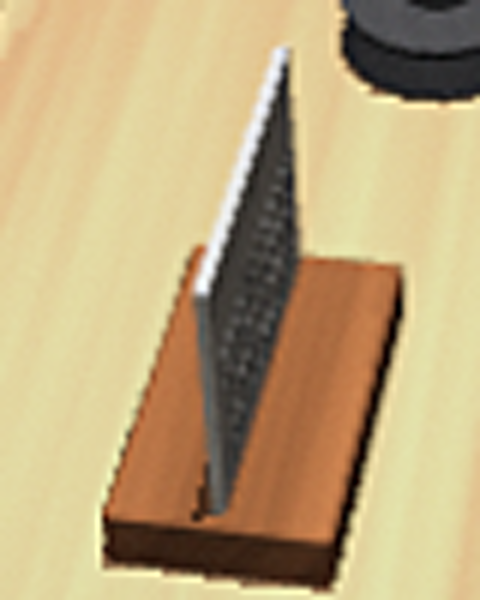

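```bash
python3 - <<'E'
from h import *
np.set_printoptions(precision=4,suppress=True)
t=load("top0.npz");s=load("side0.npz")
def blob(c,x0,y0,x1,y1,lo=110,name=None):
    im=c["img"][y0:y1,x0:x1].astype(int)
    m=((im.max(2)-im.min(2)<22)&(im.mean(2)>lo)).astype(np.uint8)
    cs=max(cv2.findContours(m,cv2.RETR_EXTERNAL,cv2.CHAIN_APPROX_NONE)[0],key=cv2.contourArea)
    e=cv2.fitEllipse(cs) if len(cs)>5 else None
    return np.array(e[0])+[x0,y0],e[1],m.sum()
for nm,bt,bs in(("narrow",(358,277,382,302),(356,242,386,272)),("wide",(406,272,430,298),(352,222,380,248))):
    et=blob(t,*bt,lo=105);es=blob(s,*bs,lo=150)
    print(nm,et,onz(t,et[0],.04)[0],es,onz(s,es[0],.04)[0],tri(t,et[0],s,es[0]))
# pin: top circle
et=blob(t,258,280,280,300,lo=100);print("pin",et,onz(t,et[0],.058)[0])
es=blob(s,360,295,380,310,lo=140);print(es,onz(s,es[0],.058)[0])
# bolts
im=lambda u,v,k,x,y:((u+.5)/k-.5+x,(v+.5)/k-.5+y)
b=[im(u,v,4,240,255) for u,v in((75,65),(203,95),(171,223),(42,191))]
P=onz(t,b,.013);print("bolts top",P.mean(0))
b=[im(u,v,4,330,210) for u,v in((108,384),(243,412),(209,502),(67,471))]
print("bolts side",onz(s,b,.013).mean(0))
b=[im(u,v,4,240,255) for u,v in((67,47),(222,84),(185,240),(26,202))]
print("corners top",onz(t,b,.012).mean(0))
def rep(n,pt,ps,z):
    for a in pt: print(n,"top",onz(t,a,z)[0])
    for a in ps: print(n,"side",onz(s,a,z)[0])
rep("card",[im(35,178,8,180,190),im(457,198,8,180,190)],[im(282,50,6,240,290),im(203,292,6,240,290)],.11)
rep("cardfoot",[im(u,v,8,180,190) for u,v in((113,112),(537,130),(520,378),(103,355))],[],.022)
rep("rail",[im(135,178,6,340,170),im(618,222,6,340,170)],[im(120,315,6,270,180)],.09)
rep("railfoot",[im(u,v,6,340,170) for u,v in((112,140),(585,182),(572,342),(100,297))],[],.015)
rep("handle",[im(320,77,6,340,170),im(404,84,6,340,170),im(308,224,6,340,170),im(396,232,6,340,170)],[im(97,67,6,270,180),im(80,95,6,270,180),im(217,75,6,270,180),im(206,103,6,270,180)],.162)
rep("tray",[(106,271),(183,267),(185,335),(108,338)],[],.035)
E
```

```text
narrow (array([369.8094, 289.9165]), (14.879531860351562, 15.745186805725098), np.uint64(156)) [ 0.4517 -0.1292  0.04  ] (array([370.3107, 250.5009]), (7.2698750495910645, 13.028921127319336), np.uint64(65)) [ 0.4531 -0.1271  0.04  ] (array([ 0.4524, -0.1293,  0.0386]), np.float64(0.0013428304342964787))
wide (array([419.3641, 284.0816]), (15.04323673248291, 15.431044578552246), np.uint64(113)) [ 0.4661 -0.2359  0.04  ] (array([366.3729, 226.9493]), (6.199468612670898, 12.176576614379883), np.uint64(44)) [ 0.4666 -0.2342  0.04  ] (array([ 0.4664, -0.2362,  0.0388]), np.float64(0.0005867768353430566))
pin (array([268.4524, 290.3355]), (5.151198863983154, 5.459560394287109), np.uint64(29)) [0.4461 0.0859 0.058 ]
(array([370.    , 302.6166]), (3.230056047439575, 5.8945698738098145), np.uint64(20)) [0.447  0.0871 0.058 ]
bolts top [0.4464 0.0864 0.013 ]
bolts side [0.4474 0.0867 0.013 ]
corners top [0.4466 0.0853 0.012 ]
card top [0.6014 0.2599 0.11  ]
card top [0.5981 0.1505 0.11  ]
card side [0.5989 0.1537 0.11  ]
card side [0.6023 0.2609 0.11  ]
cardfoot top [0.6355 0.2639 0.022 ]
cardfoot top [0.6324 0.1441 0.022 ]
cardfoot top [0.5628 0.1461 0.022 ]
cardfoot top [0.5669 0.2631 0.022 ]
rail top [ 0.6384 -0.1062  0.09  ]
rail top [ 0.6267 -0.275   0.09  ]
rail side [ 0.6388 -0.1082  0.09  ]
railfoot top [ 0.668  -0.1042  0.015 ]
railfoot top [ 0.6561 -0.2822  0.015 ]
railfoot top [ 0.5954 -0.2766  0.015 ]
railfoot top [ 0.6085 -0.1003  0.015 ]
handle top [ 0.6583 -0.1595  0.162 ]
handle top [ 0.6566 -0.1868  0.162 ]
handle top [ 0.6098 -0.1555  0.162 ]
handle top [ 0.6078 -0.184   0.162 ]
handle side [ 0.6559 -0.1731  0.162 ]
handle side [ 0.6582 -0.1491  0.162 ]
handle side [ 0.6087 -0.171   0.162 ]
handle side [ 0.6095 -0.1473  0.162 ]
tray top [0.4789 0.4511 0.035 ]
tray top [0.4922 0.277  0.035 ]
tray top [0.3457 0.266  0.035 ]
tray top [0.3325 0.4381 0.035 ]
```

```bash
cat >> h.py <<'E'
def go(x,y,z,yaw=None):
    """tool-axis shift (mm) and turn (deg) to TCP target, tool down, jaw axis at world angle yaw"""
    from rig import bot
    s=bot.read_state(); R=s["tcp_rot"]; d=np.array([x,y,z])-s["position"]
    out=R.T@d*1000
    if yaw is None: yaw=np.degrees(np.arctan2(R[1,1],R[0,1]))
    a=np.radians(yaw); Y=np.array([np.cos(a),np.sin(a),0]);X=np.array([0,0,-1.]);T=np.c_[X,Y,np.cross(X,Y)]
    rv=np.degrees(cv2.Rodrigues(R.T@T)[0].ravel())
    print("t",round(s["time_s"],2),"pos",s["position"].round(4),"F",s["force"].round(1),"op",round(float(s["opening"]),3),"shift",out.round(1),"turn",rv.round(2),"j",s["joint_positions"].round(0))
E
python3 - <<'E'
from h import *
go(.4664,-.2355,.08,-90)
go(.4664,-.2355,.005,-90)
t=load("top0.npz");s=load("side0.npz")
im=lambda u,v,k,x,y:((u+.5)/k-.5+x,(v+.5)/k-.5+y)
A=[im(320,77,6,340,170),im(404,84,6,340,170),im(308,224,6,340,170),im(396,232,6,340,170)]
B=[im(80,95,6,270,180),im(97,67,6,270,180),im(206,103,6,270,180),im(217,75,6,270,180)]
for a,b in zip(A,B): print(tri(t,a,s,b))
E
```

```text
t 0.1 pos [ 0.1478 -0.6065  0.1925] F [-0.1  0.5  0.4] op 0.998 shift [ 113.1 -284.9 -397.3] turn [ 1.369e+01 -1.000e-02  1.100e-01] j [-87.  30.  82.  -0.  68. -10.]
t 0.1 pos [ 0.1478 -0.6065  0.1925] F [-0.1  0.5  0.4] op 0.998 shift [ 188.1 -284.8 -397.2] turn [ 1.369e+01 -1.000e-02  1.100e-01] j [-87.  30.  82.  -0.  68. -10.]
(array([ 0.66015631, -0.16036685,  0.15605592]), np.float64(0.000850626244436844))
(array([ 0.65873363, -0.18823225,  0.15430649]), np.float64(0.000488984481122347))
(array([ 0.61083269, -0.15622532,  0.15734005]), np.float64(0.000263079894724179))
(array([ 0.61010109, -0.18528564,  0.1546154 ]), np.float64(0.0017072856207771242))
```

play_rows(motion=[[[0, -36, -50], [1.7, 0, 0], 1], [[0, -72, -100], [3.4, 0, 0], 1], [[0, -107, -149], [5.1, 0, 0], 1], [[0, -143, -199], [6.8, 0, 0], 1], [[0, -178, -248], [8.6, 0, 0], 1], [[0, -214, -298], [10.3, 0, 0], 1], [[20, -250, -348], [12, 0, 0], 0.7], [[50, -285, -397], [13.7, 0, 0], 0.65]])

```text
time_s: 0.9
position: [0.4082, -0.3046, 0.1717]
tcp_rot: [[0.002, -0.002, -1.0], [-0.002, -1.0, 0.002], [-1.0, 0.002, -0.002]]
force: [-0.7, -0.7, -0.1]
opening: 0.892
```

```bash
python3 - <<'E'
from h import *
go(.4664,-.2355,.006,-90)
E
```

```text
t 0.9 pos [ 0.4082 -0.3046  0.1717] F [-0.7 -0.7 -0.1] op 0.892 shift [165.6 -69.5 -57.8] turn [-0.09 -0.1  -0.11] j [-49.  23. 100.   0.  57.  41.]
```

play_rows(motion=[[[0, 0, 0], [0, 0, 0], 0.65], [[0, 0, 0], [0, 0, 0], 0.65]])

```text
time_s: 1.1
position: [0.4068, -0.3045, 0.1706]
tcp_rot: [[-0.001, 0.003, -1.0], [0.001, -1.0, -0.003], [-1.0, -0.001, 0.001]]
force: [-0.4, 0.2, 0.0]
opening: 0.723
```

```bash
python3 - <<'E'
from h import *
go(.4664,-.2355,.006,-90)
E
```

```text
t 1.1 pos [ 0.4068 -0.3045  0.1706] F [-0.4  0.2  0. ] op 0.723 shift [164.6 -68.7 -60. ] turn [0.18 0.07 0.04] j [-49.  23. 100.  -0.  57.  40.]
```

play_rows(motion=[[[20, -35, -30], [0, 0, 0], 0.62], [[50, -69, -60], [0, 0, 0], 0.62], [[100, -69, -60], [0, 0, 0], 0.62], [[145, -69, -60], [0, 0, 0], 0.62], [[164, -69, -60], [0, 0, 0], 0.62], [[164, -69, -60], [0, 0, 0], 0.62]])

```text
time_s: 1.7
position: [0.4643, -0.2371, 0.0044]
tcp_rot: [[-0.005, -0.002, -1.0], [0.004, -1.0, 0.002], [-1.0, -0.004, 0.005]]
force: [-1.0, 0.5, 0.3]
opening: 0.618
```

```bash
python3 - <<'E'
from h import *
go(.4664,-.2355,.006,-90)
t=snap("top","t1.npz");s=snap("side","s1.npz")
crop(t,360,230,480,330,6,"pics/t1.png");crop(s,320,190,420,290,6,"pics/s1.png")
E
```

```text
t 1.7 pos [ 0.4643 -0.2371  0.0044] F [-1.   0.5  0.3] op 0.618 shift [-1.6 -1.7 -2.1] turn [-0.14  0.28  0.21] j [-39.  40. 105.  -0.  36.  51.]
```

View pics/s1.png

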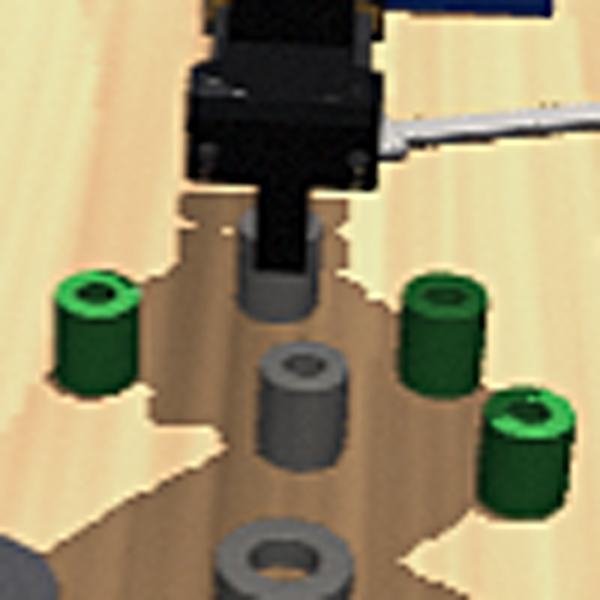

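The side view shows the fingers straddling the far (wide) sleeve, around (277,265) in the crop. I'll nudge and grip.

play_rows(motion=[[[-1.6, -1.7, -2], [0, 0.2, 0.2], 0.62], [[-1.6, -1.7, -2], [0, 0.2, 0.2], 0.3], [[-1.6, -1.7, -2], [0, 0.2, 0.2], 0], [[-1.6, -1.7, -2], [0, 0.2, 0.2], 0], [[-1.6, -1.7, -2], [0, 0.2, 0.2], 0], [[-1.6, -1.7, -2], [0, 0.2, 0.2], 0], [[-1.6, -1.7, -2], [0, 0.2, 0.2], 0]])

```text
time_s: 2.5
position: [0.4685, -0.2337, 0.0107]
tcp_rot: [[0.004, -0.001, -1.0], [-0.002, -1.0, 0.001], [-1.0, 0.002, -0.004]]
force: [-0.4, 3.8, 6.9]
opening: 0.16
```

```bash
python3 - <<'E'
from h import *
go(.4664,-.2355,.12,-90)
go(.4465,.0863,.12,-90)
E
```

```text
t 2.5 pos [ 0.4685 -0.2337  0.0107] F [-0.4  3.8  6.9] op 0.16 shift [-109.3    2.     1.7] turn [-0.07 -0.21 -0.1 ] j [-39.  39. 105.   0.  36.  51.]
t 2.5 pos [ 0.4685 -0.2337  0.0107] F [-0.4  3.8  6.9] op 0.16 shift [-109.9 -319.8   22. ] turn [-0.07 -0.21 -0.1 ] j [-39.  39. 105.   0.  36.  51.]
```

```bash
python3 - <<'E'
from h import *
t=snap("top","t2.npz");s=snap("side","s2.npz")
crop(t,360,230,480,330,6,"pics/t2.png");crop(s,320,190,420,290,6,"pics/s2.png")
E
```

```text
(no output)
```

View pics/s2.png

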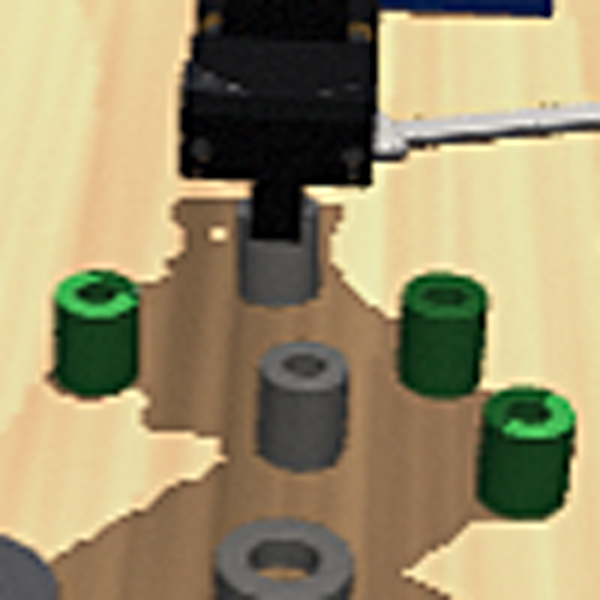

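View pics/t2.png

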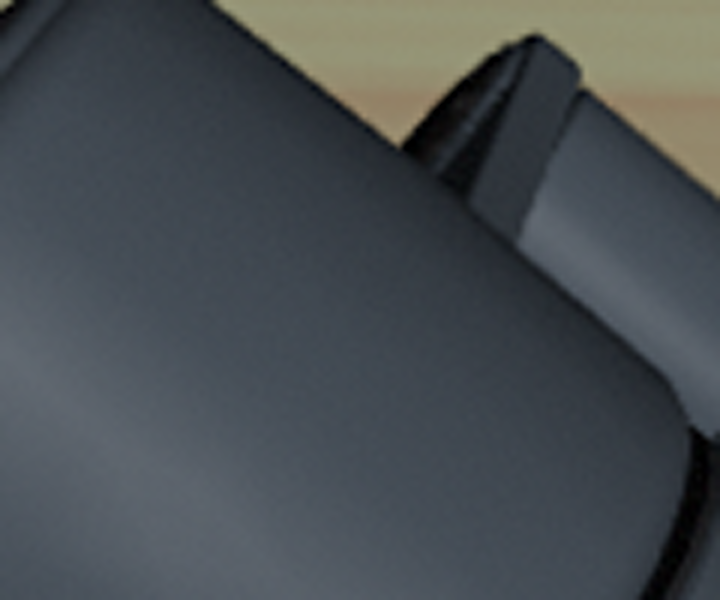

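View pics/t1.png

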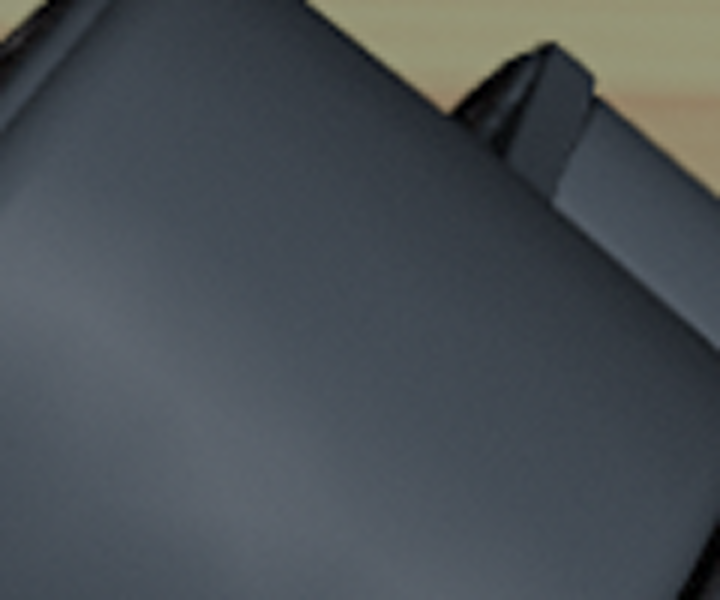

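```bash
python3 - <<'E'
from h import *
from rig import bot
S=bot.read_state();print(S["opening"],S["position"],S["force"],S["moment"],S["time_s"])
s=load("s2.npz")
def cr(P): return (proj(s,P)-[320,190]+.5)*6-.5
print("orig sleeve bottom front",cr([.4664,-.2355+.018,0]),"top centre",cr([.4664,-.2355,.04]))
p=S["position"]
for dy in(.0,.01,.018,.027,-.02): print(dy,"tip",cr(p+[0,dy,0]))
c=s["img"][190:250,340:390]; cv2.imwrite("pics/s2b.png",cv2.resize(np.clip(c.astype(float)*2.2,0,255).astype(np.uint8),None,fx=12,fy=10,interpolation=cv2.INTER_CUBIC))
s1=load("s1.npz");c=s1["img"][190:250,340:390]; cv2.imwrite("pics/s1b.png",cv2.resize(np.clip(c.astype(float)*2.2,0,255).astype(np.uint8),None,fx=12,fy=10,interpolation=cv2.INTER_CUBIC))
E
```

```text
0.10073995105491067 [ 0.46833994 -0.2341406   0.00972275] [0.53052933 3.18750743 6.36392817] [ 0.69960607  0.10933131 -0.03521279] 2.6
orig sleeve bottom front [[275.80561973 325.92350739]] top centre [[281.43737863 222.68350082]]
0.0 tip [[273.81303574 285.42049893]]
0.01 tip [[272.80082055 297.83514959]]
0.018 tip [[271.98088925 307.88487224]]
0.027 tip [[271.04747538 319.31835349]]
-0.02 tip [[275.7961915  261.07125425]]
```

View pics/s2b.png

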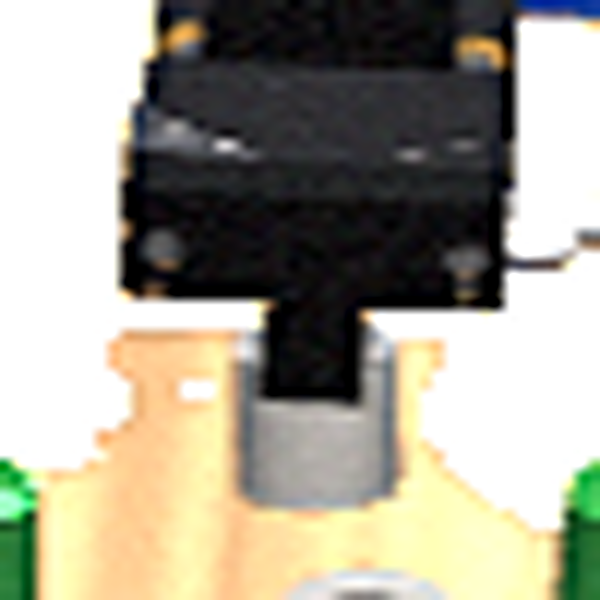

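View pics/s1b.png

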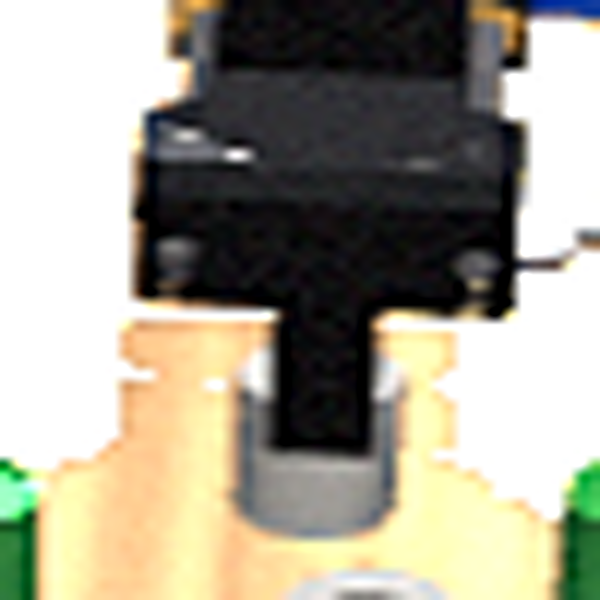

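```bash
python3 - <<'E'
from h import *
for f,p in(("s1.npz",np.array([.4655,-.236,.006])),("s2.npz",np.array([.4684,-.234,.0100]))):
    s=load(f)
    def cr(P): return ((proj(s,P)-[320,190]+.5)*6-.5).round(0)[0]
    print(f)
    for dy in(.0375,.06,.095):
        for dx in(-.0375,.0375): print(dy,dx,"body",cr(p+[dx,dy,.07]))
    for z in(0,.01,.02,.03): print("finger back",z,cr(p+[0.0,.0335,z]))
s=load("s2.npz"); cv2.imwrite("pics/s2w.png",s["img"][60:330,250:560].repeat(2,0).repeat(2,1))
E
```

```text
s1.npz
0.0375 -0.0375 body [377. 197.]
0.0375 0.0375 body [191. 188.]
0.06 -0.0375 body [376. 226.]
0.06 0.0375 body [187. 216.]
0.095 -0.0375 body [375. 272.]
0.095 0.0375 body [181. 261.]
finger back 0 [277. 333.]
finger back 0.01 [278. 313.]
finger back 0.02 [279. 292.]
finger back 0.03 [280. 272.]
s2.npz
0.0375 -0.0375 body [370. 191.]
0.0375 0.0375 body [183. 181.]
0.06 -0.0375 body [369. 219.]
0.06 0.0375 body [180. 209.]
0.095 -0.0375 body [368. 265.]
0.095 0.0375 body [173. 255.]
finger back 0 [270. 327.]
finger back 0.01 [271. 307.]
finger back 0.02 [272. 286.]
finger back 0.03 [273. 266.]
```

View pics/s2w.png

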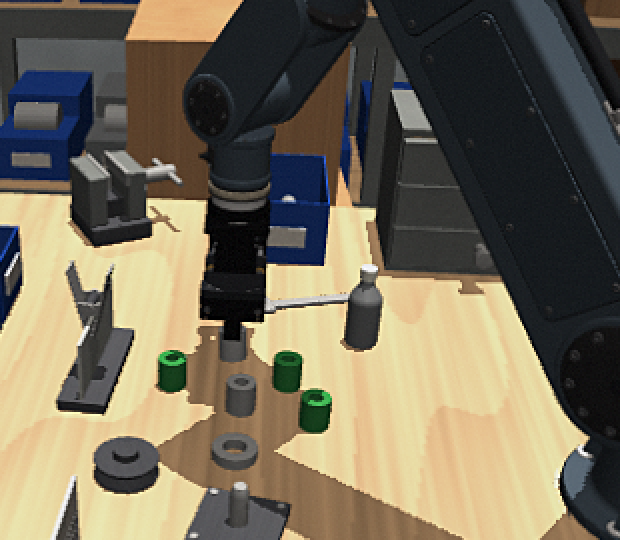

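play_rows(motion=[[[0, 0, 0], [0, 0, 0], 0.3], [[0, 0, 0], [0, 0, 0], 0.62], [[0, 0, 0], [0, 0, 0], 0.62], [[0, 0, 0], [0, 0, 0], 0.62], [[0, 0, 0], [0, 0, 0], 0.62], [[0, 0, 0], [0, 0, 0], 0.62], [[0, 0, 0], [0, 0, 0], 0.62]])

```text
time_s: 3.3
position: [0.4683, -0.2349, 0.0084]
tcp_rot: [[0.003, -0.001, -1.0], [-0.003, -1.0, 0.0], [-1.0, 0.003, -0.003]]
force: [-0.2, 0.2, 0.6]
opening: 0.6
```

```bash
python3 - <<'E'
from h import *
go(.4664,-.2355,.12,-90)
s=snap("side","s3.npz")
c=s["img"][130:280,320:440]; cv2.imwrite("pics/s3.png",cv2.resize(np.clip(c.astype(float)*2,0,255).astype(np.uint8),None,fx=5,fy=4,interpolation=cv2.INTER_CUBIC))
E
```

```text
t 3.3 pos [ 0.4683 -0.2349  0.0084] F [-0.2  0.2  0.6] op 0.6 shift [-111.6    0.9    1.6] turn [-0.03 -0.17 -0.17] j [-39.  40. 105.  -0.  36.  51.]
```

View pics/s3.png

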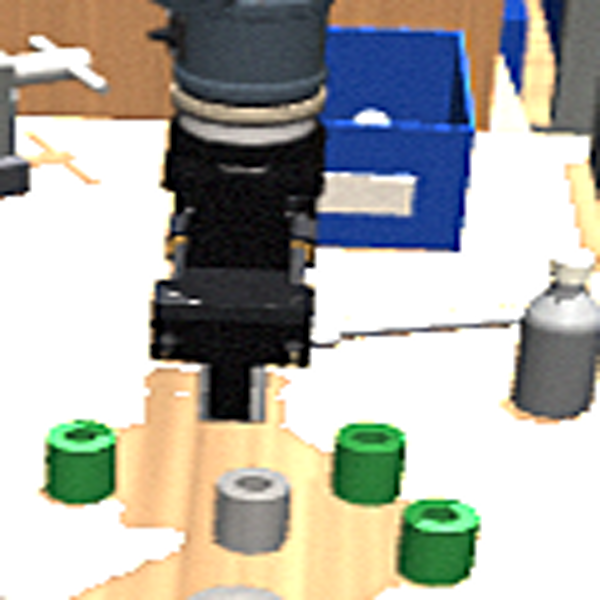

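play_rows(motion=[[[-20, 0, 0], [0, 0, 0], 0.62], [[-60, 0, 0], [0, 0, 0], 0.62], [[-110, 0, 0], [0, 0, 0], 0.62], [[-160, 0, 0], [0, 0, 0], 0.62], [[-160, 0, 0], [0, 0, 0], 0.62]])

```text
time_s: 3.85
position: [0.4725, -0.238, 0.1754]
tcp_rot: [[0.016, -0.0, -1.0], [-0.014, -1.0, -0.0], [-1.0, 0.014, -0.016]]
force: [1.1, -0.8, -0.5]
opening: 0.619
```

```bash
python3 - <<'E'
from h import *
go(.4664,-.2355,.12,-90)
s=snap("side","s4.npz");t=snap("top","t4.npz")
c=s["img"][100:280,320:440]; cv2.imwrite("pics/s4.png",cv2.resize(np.clip(c.astype(float)*2,0,255).astype(np.uint8),None,fx=5,fy=3.3,interpolation=cv2.INTER_CUBIC))
cv2.imwrite("pics/t4.png",t["img"])
E
```

```text
t 3.85 pos [ 0.4725 -0.238   0.1754] F [ 1.1 -0.8 -0.5] op 0.619 shift [55.3 -3.3  7. ] turn [-0.   -0.91 -0.78] j [-39.  24.  98.  -0.  57.  51.]
```

View pics/s4.png

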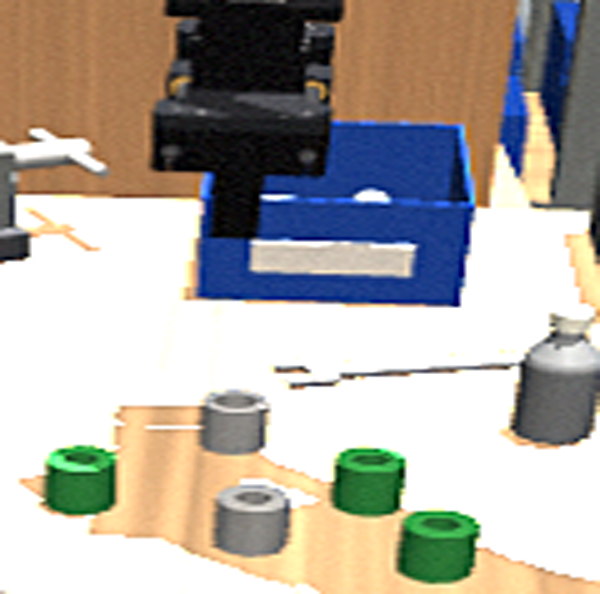

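View pics/t4.png

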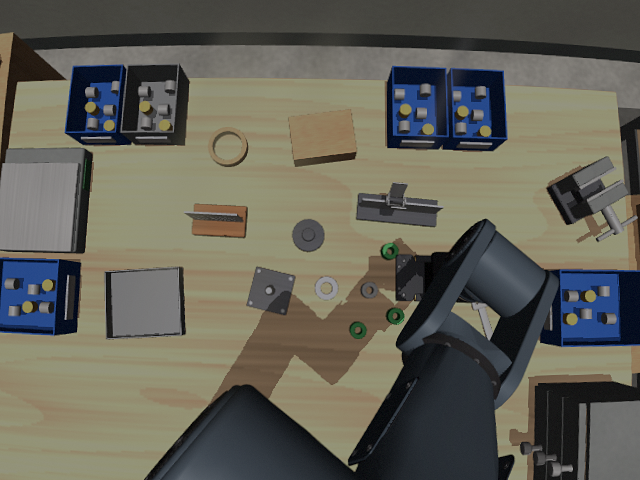

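```bash
python3 - <<'E'
from h import *
s=load("s4.npz");t=load("t4.npz")
p=np.array([.4725,-.238,.1754])
for dy in(-.04,-.027,0,.027,.04): print(dy,proj(s,p+[0,dy,0])[0].round(1),"body side",proj(s,p+[0,dy*2,.07])[0].round(1),"top",proj(t,p+[0,dy*2.3,.07])[0].round(1))
cv2.imwrite("pics/t4b.png",cv2.resize(np.clip(t["img"][230:330,340:460]*2.5,0,255).astype(np.uint8),None,fx=6,fy=6))
E
```

```text
-0.04 [366.9 170.2] body side [368.7 137.2] top [496.9 278.1]
-0.027 [366.7 172.4] body side [368.3 141. ] top [480.3 277.8]
0 [366.3 177.1] body side [367.4 149.5] top [445.2 277.3]
0.027 [365.8 182. ] body side [366.5 158.6] top [409.7 276.7]
0.04 [365.6 184.4] body side [366.  163.3] top [392.5 276.4]
```

View pics/t4b.png

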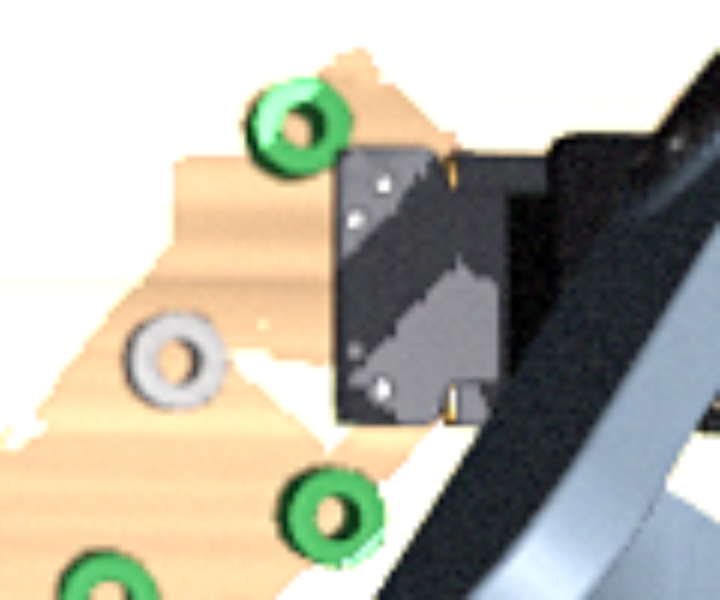

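```bash
python3 - <<'E'
from h import *
s=load("s4.npz")
c=s["img"][100:180,340:400]; cv2.imwrite("pics/s4b.png",cv2.resize(np.clip(c.astype(float)*3.5,0,255).astype(np.uint8),None,fx=10,fy=7.5,interpolation=cv2.INTER_CUBIC))
E
```

```text
(no output)
```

View pics/s4b.png

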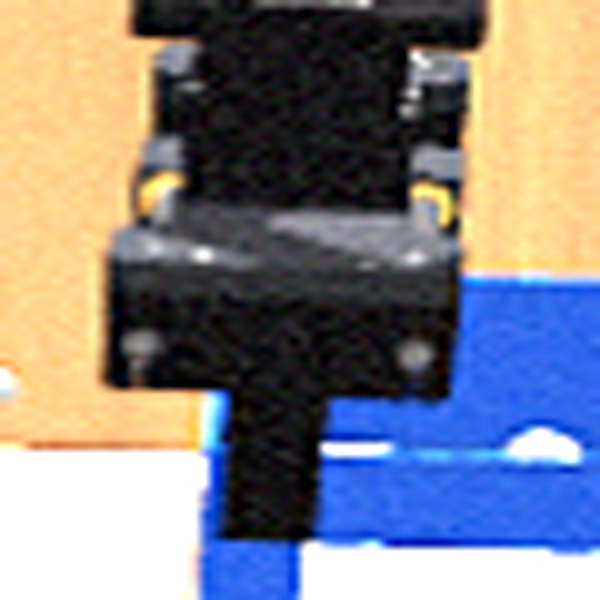

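```bash
python3 - <<'E'
from h import *
s=load("s4.npz");t=load("t4.npz")
print(tri(t,(396.2,254.7),s,(351,134.8)),tri(t,(396.2,300),s,(386.2,135)))
# bottom edge at front face: y plane
def ony(c,px,y):
    C,d=ray(c,px);return C+d[0]*((y-C[1])/d[0,1])
print(ony(s,(350.5,151.3),-.14),ony(s,(385,153),-.14))
for y in(-.19,-.2,-.21,-.238,-.265): print(y,ony(s,(367,171.8),y))
E
```

```text
(array([ 0.50485249, -0.14101697,  0.31523752]), np.float64(0.0018500667578970772)) (array([ 0.43269751, -0.14092863,  0.31784897]), np.float64(0.0005602413559657382))
[ 0.50593507 -0.14        0.27905974] [ 0.43318622 -0.14        0.27843916]
-0.19 [ 0.47029585 -0.19        0.21090329]
-0.2 [ 0.47050303 -0.2         0.20638127]
-0.21 [ 0.47071021 -0.21        0.20185926]
-0.238 [ 0.47129032 -0.238       0.18919762]
-0.265 [ 0.47184972 -0.265       0.17698818]
```

```bash
python3 - <<'E'
from h import *
s=load("s4.npz");s0=load("side0.npz")
x0,y0=352,214
c=s["img"][y0:y0+30,x0:x0+30].astype(float); cv2.imwrite("pics/s4c.png",cv2.resize(np.clip(c*1.5,0,255).astype(np.uint8),None,fx=20,fy=20,interpolation=cv2.INTER_CUBIC))
E
```

```text
(no output)
```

View pics/s4c.png

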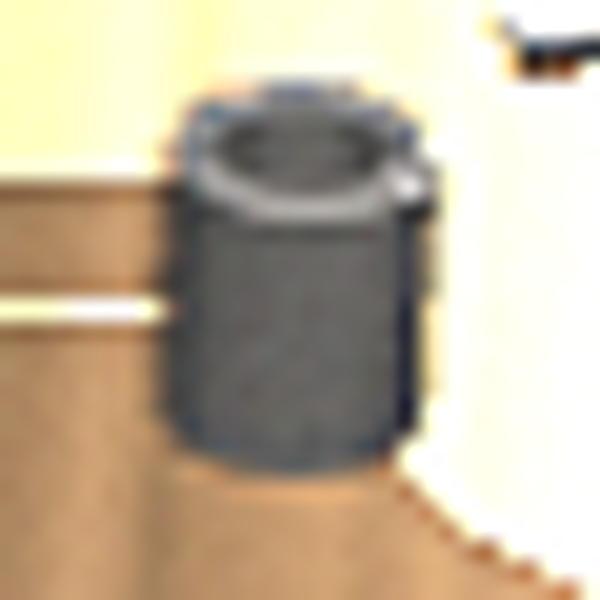

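The sleeve is still upright at about (366.7,221.1) in the side view. The gripper itself sits about 30 mm higher than the reported TCP.

```bash
python3 - <<'E'
from h import *
s=load("s4.npz")
p=onz(s,(366.7,221.1),.04)[0];print(p, proj(s,p+[0,.018,-.04]))
q=p-[.001,.0018,0]
print(q); go(q[0],q[1],.05,-90)
E
```

```text
[ 0.46700246 -0.26379044  0.04      ] [[365.78036407 238.01898309]]
[ 0.46600246 -0.26559044  0.04      ]
t 3.95 pos [ 0.4688 -0.2352  0.1701] F [-0.4 -0.3 -0.4] op 0.619 shift [120.3  29.6   3.5] turn [-0.01 -0.37 -0.35] j [-39.  24.  98.  -0.  57.  51.]
```

play_rows(motion=[[[40, 30, 3.5], [0, -0.4, -0.3], 0.66], [[85, 30, 3.5], [0, -0.4, -0.3], 0.66], [[120, 30, 3.5], [0, -0.4, -0.3], 0.66], [[120, 30, 3.5], [0, -0.4, -0.3], 0.66], [[120, 30, 3.5], [0, -0.4, -0.3], 0.66]])

```text
time_s: 4.45
position: [0.4638, -0.264, 0.0474]
tcp_rot: [[-0.007, -0.0, -1.0], [0.005, -1.0, 0.0], [-1.0, -0.005, 0.007]]
force: [0.5, 0.4, 0.8]
opening: 0.661
```

```bash
python3 - <<'E'
from h import *
go(.466,-.2656,.0,-90)
s=snap("side","s5.npz")
c=s["img"][160:260,330:410]; cv2.imwrite("pics/s5.png",cv2.resize(np.clip(c.astype(float)*2,0,255).astype(np.uint8),None,fx=7,fy=6,interpolation=cv2.INTER_CUBIC))
E
```

```text
t 4.45 pos [ 0.4638 -0.264   0.0474] F [0.5 0.4 0.8] op 0.661 shift [47.3  1.8 -2.5] turn [-0.02  0.39  0.27] j [-42.  36. 102.  -0.  43.  48.]
```

View pics/s5.png

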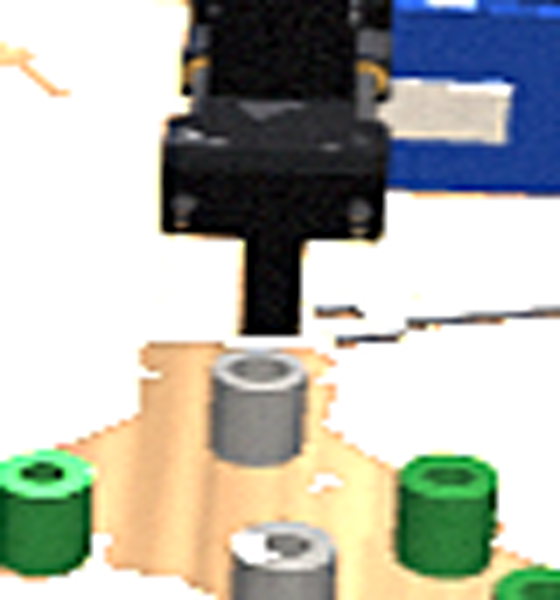

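```bash
python3 - <<'E'
from h import *
s=load("s5.npz")
for z in(.0474,.06,.07,.08,.09): print(z,proj(s,[.464,-.220,z])[0].round(1),proj(s,[.464,-.235,z])[0].round(1))
E
```

```text
0.0474 [367.3 227.3] [367.6 224.3]
0.06 [367.5 223. ] [367.8 220. ]
0.07 [367.7 219.4] [367.9 216.5]
0.08 [367.9 215.9] [368.1 212.9]
0.09 [368.1 212.3] [368.3 209.4]
```

play_rows(motion=[[[25, 1, -1.3], [0, 0.2, 0.1], 0.66], [[45, 1, -1.3], [0, 0.2, 0.1], 0.66], [[55, 1, -1.3], [0, 0.2, 0.1], 0.66], [[55, 1, -1.3], [0, 0.2, 0.1], 0.66], [[55, 1, -1.3], [0, 0.2, 0.1], 0.66]])

```text
time_s: 5.0
position: [0.4669, -0.2664, -0.005]
tcp_rot: [[0.002, -0.0, -1.0], [-0.001, -1.0, 0.0], [-1.0, 0.001, -0.002]]
force: [0.4, -0.4, -0.3]
opening: 0.663
```

```bash
python3 - <<'E'
from h import *
go(.466,-.2656,-.027,-90)
s=snap("side","s6.npz")
c=s["img"][160:260,330:410]; cv2.imwrite("pics/s6.png",cv2.resize(np.clip(c.astype(float)*2,0,255).astype(np.uint8),None,fx=7,fy=6,interpolation=cv2.INTER_CUBIC))
E
```

```text
t 5.0 pos [ 0.4669 -0.2664 -0.005 ] F [ 0.4 -0.4 -0.3] op 0.663 shift [22.  -0.9  0.9] turn [-0.01 -0.1  -0.09] j [-42.  42. 103.  -0.  36.  48.]
```

View pics/s6.png

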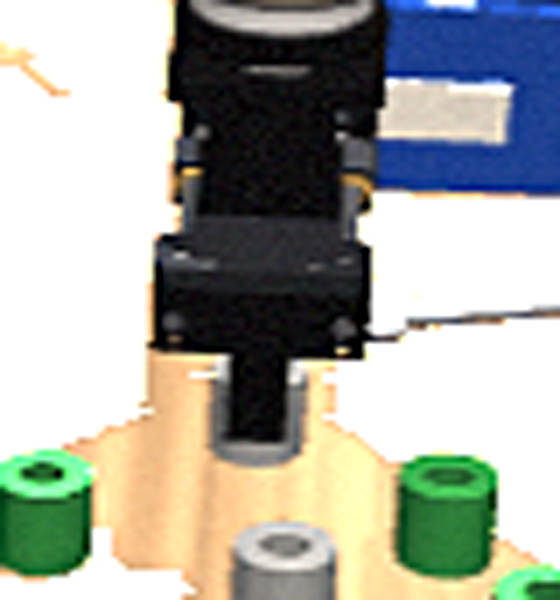

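The reported TCP z is below the bench with no contact force, so the hand really does sit higher than reported. I'll descend in small steps with force checks.

play_rows(motion=[[[6, -0.5, 0.5], [0, 0, 0], 0.66], [[10, -0.5, 0.5], [0, 0, 0], 0.66], [[10, -0.5, 0.5], [0, 0, 0], 0.66]])

```text
time_s: 5.35
position: [0.4653, -0.2651, -0.0165]
tcp_rot: [[-0.001, -0.0, -1.0], [0.001, -1.0, 0.0], [-1.0, -0.001, 0.001]]
force: [-1.0, -0.4, -0.1]
opening: 0.656
```

```bash
python3 - <<'E'
from h import *
go(.466,-.2656,-.027,-90)
s=snap("side","s7.npz")
c=s["img"][160:260,330:410]; cv2.imwrite("pics/s7.png",cv2.resize(np.clip(c.astype(float)*2,0,255).astype(np.uint8),None,fx=7,fy=6,interpolation=cv2.INTER_CUBIC))
for z in(0,.01,.02,.03): print(z,proj(s,[.466,-.2656+.044,z])[0])
E
```

```text
t 5.35 pos [ 0.4653 -0.2651 -0.0165] F [-1.  -0.4 -0.1] op 0.656 shift [10.5  0.5 -0.7] turn [-0.02  0.03  0.03] j [-42.  43. 103.   0.  34.  48.]
0 [365.77680862 243.04827903]
0.01 [365.93719025 239.71106229]
0.02 [366.0986098  236.34536992]
0.03 [366.26107233 232.95091753]
```

View pics/s7.png

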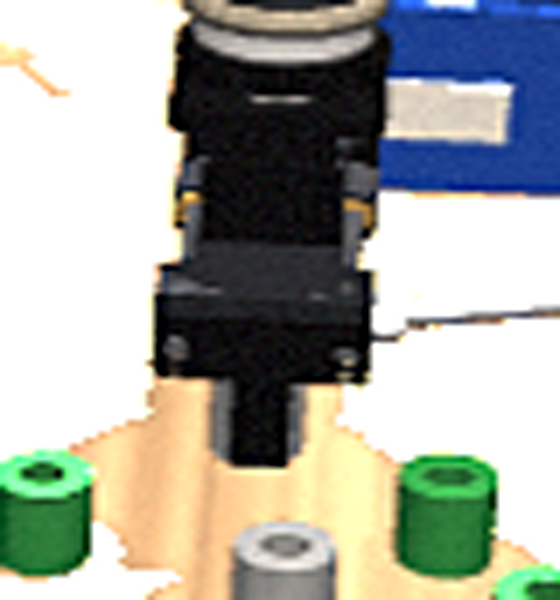

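Fingertip row 237.5 puts the real tip at about z=0.0165 m, while the reported z is -0.0165, so the offset is about 33 mm. I'll go 9 mm further down and close.

play_rows(motion=[[[5, 0.5, -0.5], [0, 0, 0], 0.6], [[9, 0.5, -0.5], [0, 0, 0], 0.5], [[9, 0.5, -0.5], [0, 0, 0], 0.2], [[9, 0.5, -0.5], [0, 0, 0], 0], [[9, 0.5, -0.5], [0, 0, 0], 0], [[9, 0.5, -0.5], [0, 0, 0], 0], [[9, 0.5, -0.5], [0, 0, 0], 0]])

```text
time_s: 6.1
position: [0.466, -0.2658, -0.0252]
tcp_rot: [[-0.0, -0.0, -1.0], [0.0, -1.0, 0.0], [-1.0, -0.0, 0.0]]
force: [0.6, 0.4, -1.2]
opening: 0.397
```

```bash
python3 - <<'E'
from h import *
go(.4465,.0863,.06,-90)
E
```

```text
t 6.1 pos [ 0.466  -0.2658 -0.0252] F [ 0.6  0.4 -1.2] op 0.397 shift [ -85.2 -352.1   19.6] turn [-0.02  0.    0.  ] j [-42.  44. 103.  -0.  33.  48.]
```

play_rows(motion=[[[-30, 0, 0], [0, 0, 0], 0], [[-70, -30, 2], [0, 0, 0], 0], [[-85, -78, 5], [0, 0, 0], 0], [[-85, -127, 8], [0, 0, 0], 0], [[-85, -176, 10], [0, 0, 0], 0], [[-85, -225, 13], [0, 0, 0], 0], [[-85, -274, 16], [0, 0, 0], 0], [[-85, -322, 18], [0, 0, 0], 0]])

```text
time_s: 6.9
position: [0.4476, 0.058, 0.06]
tcp_rot: [[0.0, -0.001, -1.0], [0.0, -1.0, 0.001], [-1.0, -0.0, -0.0]]
force: [0.7, -1.5, -2.2]
opening: 0.4
```

```bash
python3 - <<'E'
from h import *
go(.4465,.0863,.05,-90)
E
```

```text
t 6.9 pos [0.4476 0.058  0.06  ] F [ 0.7 -1.5 -2.2] op 0.4 shift [ 10.  -28.3   1.1] turn [-0.05 -0.    0.  ] j [ -7.  31. 113.   0.  36.  83.]
```

play_rows(motion=[[[0, -20, 1], [0, 0, 0], 0], [[5, -29, 1], [0, 0, 0], 0], [[10, -29, 1], [0, 0, 0], 0], [[10, -29, 1], [0, 0, 0], 0]])

```text
time_s: 7.3
position: [0.447, 0.0843, 0.0491]
tcp_rot: [[-0.001, -0.001, -1.0], [-0.0, -1.0, 0.001], [-1.0, 0.0, 0.001]]
force: [0.4, -0.9, -1.6]
opening: 0.398
```

```bash
python3 - <<'E'
from h import *
go(.4465,.0863,-.013,-90)
s=snap("side","s8.npz")
c=s["img"][200:350,330:430]; cv2.imwrite("pics/s8.png",cv2.resize(np.clip(c.astype(float)*2,0,255).astype(np.uint8),None,fx=6,fy=4,interpolation=cv2.INTER_CUBIC))
t=snap("top","t8.npz")
c=t["img"][230:350,200:360]; cv2.imwrite("pics/t8.png",cv2.resize(np.clip(c.astype(float)*2,0,255).astype(np.uint8),None,fx=5,fy=5,interpolation=cv2.INTER_CUBIC))
E
```

```text
t 7.3 pos [0.447  0.0843 0.0491] F [ 0.4 -0.9 -1.6] op 0.398 shift [62.1 -2.   0.5] turn [-0.05  0.07 -0.01] j [ -3.  32. 113.  -0.  35.  87.]
```

View pics/s8.png

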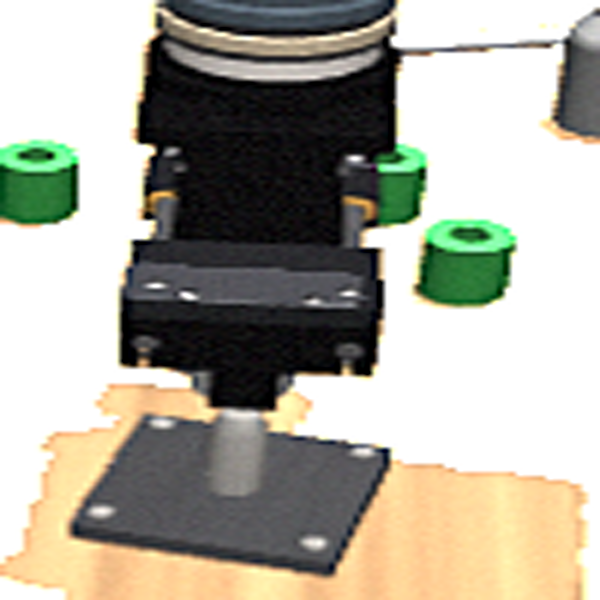

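View pics/t8.png

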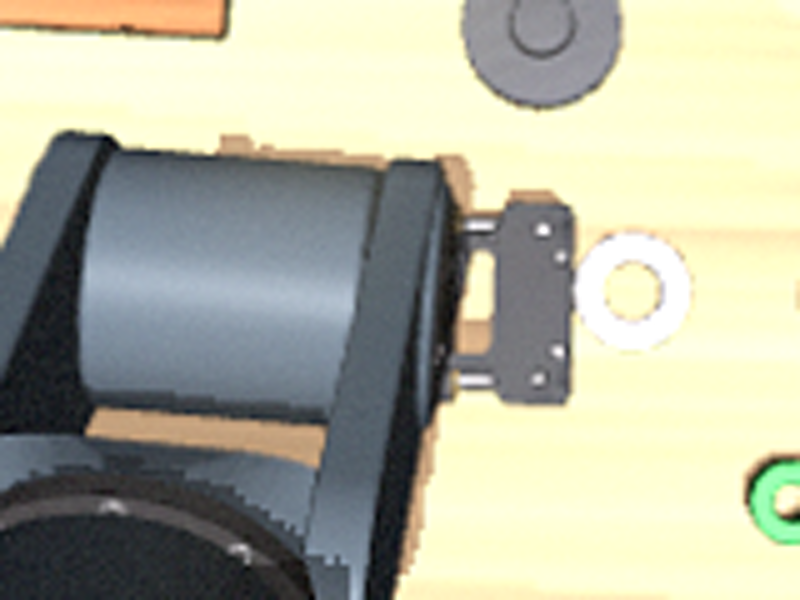

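play_rows(motion=[[[10, -1.5, 0], [0, 0, 0], 0], [[20, -1.5, 0], [0, 0, 0], 0], [[26, -1.5, 0], [0, 0, 0], 0], [[26, -1.5, 0], [0, 0, 0], 0]])

```text
time_s: 7.8
position: [0.4462, 0.0864, 0.0226]
tcp_rot: [[-0.003, -0.001, -1.0], [0.0, -1.0, 0.001], [-1.0, -0.0, 0.003]]
force: [-0.1, 0.4, -2.0]
opening: 0.4
```

```bash
python3 - <<'E'
from h import *
go(.4465,.0863,-.013,-90)
s=snap("side","s9.npz")
c=s["img"][200:350,330:430]; cv2.imwrite("pics/s9.png",cv2.resize(np.clip(c.astype(float)*2.5,0,255).astype(np.uint8),None,fx=6,fy=4,interpolation=cv2.INTER_CUBIC))
E
```

```text
t 7.8 pos [0.4462 0.0864 0.0226] F [-0.1  0.4 -2. ] op 0.4 shift [35.6  0.1 -0.4] turn [-0.05  0.16  0.01] j [ -3.  36. 114.  -0.  31.  87.]
```

View pics/s9.png

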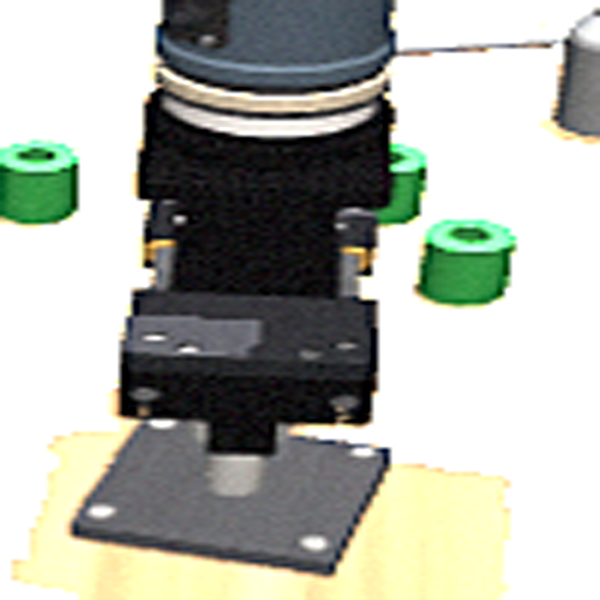

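The sleeve has entered the taper with no side force, so I'll continue.

play_rows(motion=[[[7, 0, -0.3], [0, 0, 0], 0], [[14, 0, -0.3], [0, 0, 0], 0], [[20, 0, -0.3], [0, 0, 0], 0], [[20, 0, -0.3], [0, 0, 0], 0]])

```text
time_s: 8.25
position: [0.4472, 0.0867, 0.003]
tcp_rot: [[-0.001, -0.0, -1.0], [0.0, -1.0, 0.0], [-1.0, -0.0, 0.001]]
force: [-0.6, 0.1, -2.0]
opening: 0.4
```

```bash
python3 - <<'E'
from h import *
go(.4465,.0863,-.013,-90)
E
```

```text
t 8.25 pos [0.4472 0.0867 0.003 ] F [-0.6  0.1 -2. ] op 0.4 shift [16.   0.4  0.7] turn [-0.01  0.06  0.  ] j [ -3.  38. 114.  -0.  28.  87.]
```

play_rows(motion=[[[6, 0, 0], [0, 0, 0], 0], [[11, 0, 0], [0, 0, 0], 0], [[14, 0, 0], [0, 0, 0], 0], [[15.5, 0, 0], [0, 0, 0], 0], [[15.5, 0, 0], [0, 0, 0], 0]])

```text
time_s: 8.75
position: [0.4472, 0.0866, -0.012]
tcp_rot: [[-0.001, -0.0, -1.0], [0.0, -1.0, 0.0], [-1.0, -0.0, 0.001]]
force: [-0.5, 0.6, -1.7]
opening: 0.397
```

```bash
python3 - <<'E'
from h import *
go(.4465,.0863,-.013,-90)
E
```

```text
t 8.75 pos [ 0.4472  0.0866 -0.012 ] F [-0.5  0.6 -1.7] op 0.397 shift [1.  0.3 0.7] turn [-0.02  0.04  0.  ] j [ -3.  40. 115.   0.  25.  87.]
```

Next I'll go 1.5 mm more, release, and rise.

play_rows(motion=[[[1.5, 0, 0], [0, 0, 0], 0], [[1.5, 0, 0], [0, 0, 0], 0.3], [[1.5, 0, 0], [0, 0, 0], 0.6], [[1.5, 0, 0], [0, 0, 0], 0.64], [[1.5, 0, 0], [0, 0, 0], 0.64], [[0, 0, 0], [0, 0, 0], 0.64], [[-30, 0, 0], [0, 0, 0], 0.64], [[-80, 0, 0], [0, 0, 0], 0.64]])

```text
time_s: 9.55
position: [0.4455, 0.0866, 0.0672]
tcp_rot: [[-0.007, -0.001, -1.0], [0.0, -1.0, 0.001], [-1.0, -0.0, 0.007]]
force: [1.5, -0.7, 0.6]
opening: 0.642
```

```bash
python3 - <<'E'
from h import *
go(.4518,-.129,.06,-90)
s=snap("side","s10.npz")
c=s["img"][200:350,330:430]; cv2.imwrite("pics/s10.png",cv2.resize(np.clip(c.astype(float)*1.5,0,255).astype(np.uint8),None,fx=6,fy=4,interpolation=cv2.INTER_CUBIC))
E
```

```text
t 9.55 pos [0.4455 0.0866 0.0672] F [ 1.5 -0.7  0.6] op 0.642 shift [  7.1 215.6  -6.5] turn [-0.04  0.38  0.02] j [ -3.  30. 113.  -0.  38.  87.]
```

View pics/s10.png

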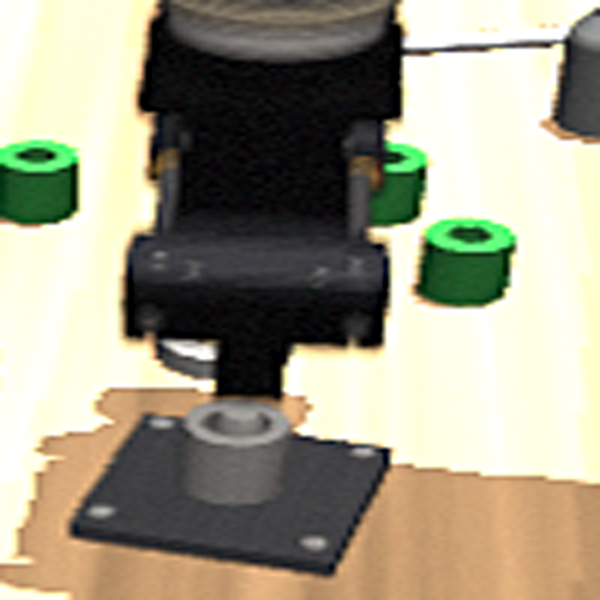

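The wide sleeve sits flush on the plate over the pin at (237,455) in the crop. The narrow one is next.

play_rows(motion=[[[0, 45, -1], [0, 0.1, 0], 0.64], [[0, 92, -3], [0, 0.2, 0], 0.64], [[0, 140, -4], [0, 0.4, 0], 0.64], [[0, 185, -6], [0, 0.4, 0], 0.64], [[20, 215, -6.5], [0, 0.4, 0], 0.64], [[40, 215, -6.5], [0, 0.4, 0], 0.64], [[40, 215, -6.5], [0, 0.4, 0], 0.64], [[40, 215, -6.5], [0, 0.4, 0], 0.64]])

```text
time_s: 10.4
position: [0.4533, -0.1279, 0.0283]
tcp_rot: [[0.006, -0.0, -1.0], [0.001, -1.0, 0.0], [-1.0, -0.001, -0.006]]
force: [0.6, -0.3, 0.7]
opening: 0.641
```

```bash
python3 - <<'E'
from h import *
go(.4518,-.129,-.0245,-90)
s=snap("side","s11.npz")
c=s["img"][180:300,330:430]; cv2.imwrite("pics/s11.png",cv2.resize(np.clip(c.astype(float)*1.5,0,255).astype(np.uint8),None,fx=6,fy=5,interpolation=cv2.INTER_CUBIC))
E
```

```text
t 10.4 pos [ 0.4533 -0.1279  0.0283] F [ 0.6 -0.3  0.7] op 0.641 shift [52.8  1.1  1.8] turn [-0.02 -0.33  0.04] j [-30.  35. 112.   0.  33.  60.]
```

View pics/s11.png

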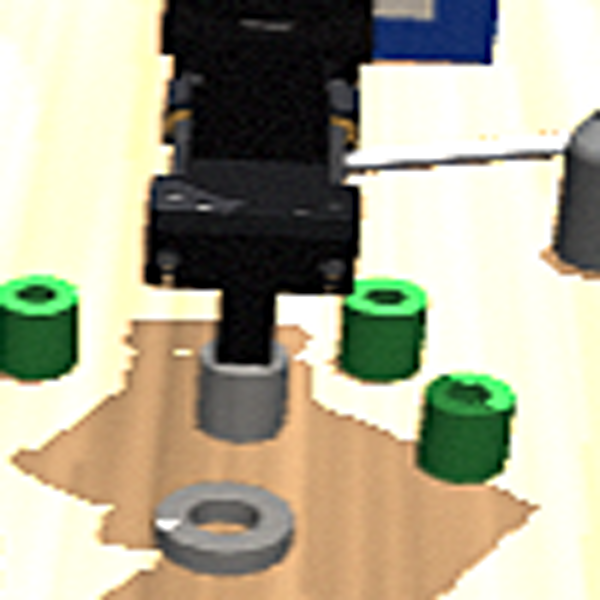

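play_rows(motion=[[[20, 1, 1], [0, -0.2, 0], 0.64], [[38, 1, 1], [0, -0.2, 0], 0.64], [[48, 1, 1], [0, -0.2, 0], 0.64], [[52, 1, 1], [0, -0.2, 0], 0.64], [[52, 1, 1], [0, -0.2, 0], 0.3], [[52, 1, 1], [0, -0.2, 0], 0], [[52, 1, 1], [0, -0.2, 0], 0], [[52, 1, 1], [0, -0.2, 0], 0]])

```text
time_s: 11.25
position: [0.4536, -0.1294, -0.0231]
tcp_rot: [[0.004, -0.0, -1.0], [-0.0, -1.0, 0.0], [-1.0, 0.0, -0.004]]
force: [-0.4, 1.2, 2.9]
opening: 0.397
```

play_rows(motion=[[[0, 0, 0], [0, 0, 0], 0]])

```text
time_s: 11.35
position: [0.4536, -0.1295, -0.0231]
tcp_rot: [[0.005, -0.001, -1.0], [-0.0, -1.0, 0.001], [-1.0, 0.0, -0.005]]
force: [-0.3, 1.4, 5.0]
opening: 0.399
```

```bash
python3 - <<'E'
from h import *
go(.412,.358,.08,-90)
E
```

```text
t 11.35 pos [ 0.4536 -0.1295 -0.0231] F [-0.3  1.4  5. ] op 0.399 shift [-103.5 -487.4   41.4] turn [-0.03 -0.26 -0.02] j [-30.  42. 113.   0.  25.  60.]
```

play_rows(motion=[[[-40, 0, 0], [0, 0, 0], 0], [[-85, -15, 2], [0, 0, 0], 0], [[-103, -60, 5], [0, 0, 0], 0], [[-103, -109, 9], [0, 0, 0], 0], [[-103, -158, 13], [0, 0, 0], 0], [[-103, -207, 17], [0, 0, 0], 0], [[-103, -256, 21], [0, 0, 0], 0], [[-103, -305, 26], [0, 0, 0], 0]])

```text
time_s: 12.15
position: [0.4264, 0.1774, 0.0792]
tcp_rot: [[0.003, -0.001, -1.0], [-0.0, -1.0, 0.001], [-1.0, 0.0, -0.003]]
force: [0.5, -0.1, -1.8]
opening: 0.395
```

play_rows(motion=[[[0, -49, 4], [0, 0, 0], 0], [[0, -98, 8], [0, 0, 0], 0], [[0, -147, 12], [0, 0, 0], 0], [[0, -182, 16], [0, 0, 0], 0], [[0, -182, 16], [0, 0, 0], 0]])

```text
time_s: 12.65
position: [0.4107, 0.362, 0.0791]
tcp_rot: [[0.006, 0.005, -1.0], [0.002, -1.0, -0.005], [-1.0, -0.002, -0.006]]
force: [-0.2, -0.1, -2.0]
opening: 0.402
```

```bash
python3 - <<'E'
from h import *
go(.412,.358,-.02,-90)
s=snap("side","s12.npz");cv2.imwrite("pics/s12.png",s["img"][150:480,200:560])
E
```

```text
t 12.65 pos [0.4107 0.362  0.0791] F [-0.2 -0.1 -2. ] op 0.402 shift [99.1  4.3 -0.7] turn [ 0.29 -0.32  0.13] j [ 30.  34.  99.  -0.  47. 119.]
```

View pics/s12.png

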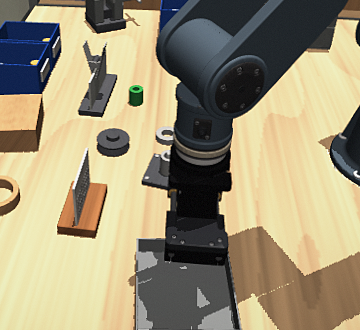

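play_rows(motion=[[[35, 2, 0], [0, 0, 0], 0], [[65, 2, 0], [0, 0, 0], 0], [[85, 2, 0], [0, 0, 0], 0], [[95, 2, 0], [0, 0, 0], 0], [[98, 2, 0], [0, 0, 0], 0], [[98, 2, 0], [0, 0, 0], 0]])

```text
time_s: 13.3
position: [0.4117, 0.355, -0.0187]
tcp_rot: [[0.003, -0.001, -1.0], [-0.0, -1.0, 0.001], [-1.0, 0.0, -0.003]]
force: [0.3, 0.0, -0.6]
opening: 0.395
```

```bash
python3 - <<'E'
from h import *
go(.412,.358,-.02,-90)
E
```

```text
t 13.3 pos [ 0.4117  0.355  -0.0187] F [ 0.3  0.  -0.6] op 0.395 shift [ 1.3 -3.  -0.3] turn [-0.07 -0.19 -0.01] j [ 29.  43. 102.  -0.  35. 119.]
```

play_rows(motion=[[[0.7, 0, 0], [0, 0, 0], 0.2], [[0.7, 0, 0], [0, 0, 0], 0.5], [[0.7, 0, 0], [0, 0, 0], 0.64], [[0.7, 0, 0], [0, 0, 0], 0.64], [[0, 0, 0], [0, 0, 0], 0.64], [[-30, 0, 0], [0, 0, 0], 0.64], [[-75, 0, 0], [0, 0, 0], 0.64], [[-120, 0, 0], [0, 0, 0], 0.7]])

```text
time_s: 14.1
position: [0.4103, 0.3553, 0.102]
tcp_rot: [[0.002, -0.0, -1.0], [-0.001, -1.0, 0.0], [-1.0, 0.001, -0.002]]
force: [0.1, 0.2, -0.9]
opening: 0.666
```

```bash
python3 - <<'E'
from h import *
go(.634,-.1725,.2,-4)
s=snap("side","s13.npz");cv2.imwrite("pics/s13.png",s["img"][200:480,200:560])
E
```

```text
t 14.1 pos [0.4103 0.3553 0.102 ] F [ 0.1  0.2 -0.9] op 0.666 shift [ -97.1  527.8 -224. ] turn [-8.601e+01 -3.000e-02 -1.200e-01] j [ 29.  31.  99.  -0.  50. 119.]
```

View pics/s13.png

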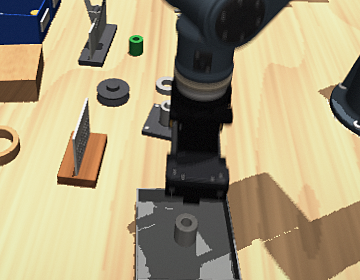

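The narrow sleeve stands in the tray at (186,228) in the crop. Now I'll move to the clip, turning the wrist on the way.

play_rows(motion=[[[-40, 20, -10], [-8, 0, 0], 0.75], [[-80, 48, -25], [-16, 0, 0], 0.8], [[-100, 90, -42], [-24, 0, 0], 0.85], [[-100, 132, -60], [-32, 0, 0], 0.9], [[-100, 174, -78], [-40, 0, 0], 0.95], [[-100, 218, -97], [-48, 0, 0], 0.95], [[-100, 262, -115], [-56, 0, 0], 0.95], [[-100, 306, -133], [-64, 0, 0], 0.95]])

```text
time_s: 14.95
position: [0.5399, 0.058, 0.2017]
tcp_rot: [[0.004, 0.891, -0.454], [0.0, -0.454, -0.891], [-1.0, 0.003, -0.002]]
force: [0.6, -0.4, 0.8]
opening: 0.946
```

```bash
python3 - <<'E'
from h import *
go(.634,-.1725,.2,-4)
E
```

```text
t 14.95 pos [0.5399 0.058  0.2017] F [ 0.6 -0.4  0.8] op 0.946 shift [  2.1 188.4 162.8] turn [-22.98  -0.07  -0.22] j [-6. 23. 94.  0. 63. 21.]
```

play_rows(motion=[[[0, 37, 32], [-7.7, 0, 0], 0.95], [[0, 75, 65], [-15.3, 0, 0], 0.95], [[0, 113, 98], [-23, 0, 0], 0.95], [[0, 151, 130], [-23, 0, 0], 0.95], [[0, 180, 155], [-23, 0, 0], 0.95], [[0, 188, 163], [-23, 0, -0.1], 0.95], [[0, 188, 163], [-23, 0, -0.1], 0.95], [[0, 188, 163], [-23, 0, -0.1], 0.95]])

```text
time_s: 15.75
position: [0.6309, -0.17, 0.2015]
tcp_rot: [[0.0, 0.997, -0.075], [0.002, -0.075, -0.997], [-1.0, -0.0, -0.002]]
force: [-0.0, 0.8, -0.0]
opening: 0.947
```

```bash
python3 - <<'E'
from h import *
go(.634,-.1725,.2,-4)
s=snap("side","s14.npz");t=snap("top","t14.npz")
c=s["img"][100:270,250:350]; cv2.imwrite("pics/s14.png",cv2.resize(np.clip(c.astype(float)*1.5,0,255).astype(np.uint8),None,fx=5,fy=3.5,interpolation=cv2.INTER_CUBIC))
c=t["img"][130:290,310:490]; cv2.imwrite("pics/t14.png",cv2.resize(np.clip(c.astype(float)*2,0,255).astype(np.uint8),None,fx=4,fy=3.7,interpolation=cv2.INTER_CUBIC))
E
```

```text
t 15.75 pos [ 0.6309 -0.17    0.2015] F [-0.   0.8 -0. ] op 0.947 shift [1.5 3.3 2.3] turn [-0.3  -0.12  0.  ] j [-25.  32.  77.   0.  71. -21.]
```

View pics/s14.png

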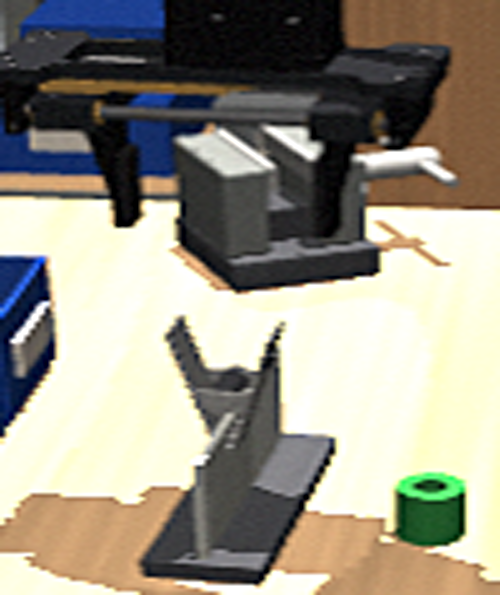

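View pics/t14.png

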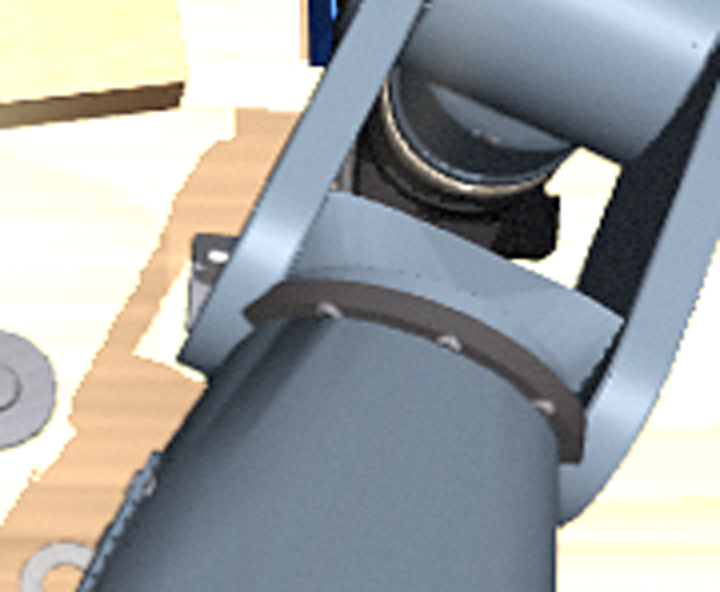

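```bash
python3 - <<'E'
from h import *
s=load("s14.npz")
def ony(c,px,y):
    C,d=ray(c,px);return C+d[0]*((y-C[1])/d[0,1])
for p in((275.4,163.2),(315,167)): print(ony(s,p,-.16),ony(s,p,-.17))
im=lambda u,v:((u+.5)/5-.5+250,(v+.5)/3.5-.5+100)
# handle tops: near ends
for p in((185,318),(168,333),(282,323),(270,343)): print("h",ony(s,im(*p),-.1725))
go(.634,-.1725,.2,-4)
E
```

```text
[ 0.6736893  -0.16        0.23600153] [ 0.67589571 -0.17        0.23159252]
[ 0.58484807 -0.16        0.23064141] [ 0.58618389 -0.17        0.22617988]
h [ 0.65378429 -0.1725      0.16307001]
h [ 0.66234454 -0.1725      0.15152014]
h [ 0.60836918 -0.1725      0.16165781]
h [ 0.61436959 -0.1725      0.14652605]
t 15.85 pos [ 0.6311 -0.1693  0.2019] F [ 0.3 -0.7  0.4] op 0.95 shift [1.9 3.2 3. ] turn [-0.21 -0.09 -0.03] j [-25.  32.  77.   0.  71. -21.]
```

play_rows(motion=[[[10, 3, 3], [0, 0, 0], 0.95], [[40, 3, 3], [0, 0, 0], 0.95], [[65, 3, 3], [0, 0, 0], 0.95], [[75, 3, 3], [0, 0, 0], 0.95], [[75, 3, 3], [0, 0, 0], 0.95], [[75, 3, 3], [0, 0, 0], 0.95]])

```text
time_s: 16.45
position: [0.6354, -0.1745, 0.1276]
tcp_rot: [[0.003, 0.997, -0.075], [-0.0, -0.075, -0.997], [-1.0, 0.003, -0.0]]
force: [-0.4, 0.9, 0.4]
opening: 0.95
```

```bash
python3 - <<'E'
from h import *
go(.634,-.1725,.093,-4)
s=snap("side","s15.npz")
c=s["img"][130:270,250:350]; cv2.imwrite("pics/s15.png",cv2.resize(np.clip(c.astype(float)*1.5,0,255).astype(np.uint8),None,fx=6,fy=4.2,interpolation=cv2.INTER_CUBIC))
E
```

```text
t 16.45 pos [ 0.6354 -0.1745  0.1276] F [-0.4  0.9  0.4] op 0.95 shift [34.6 -1.7 -1.9] turn [-0.28 -0.01 -0.17] j [-25.  37.  80.   0.  62. -21.]
```

View pics/s15.png

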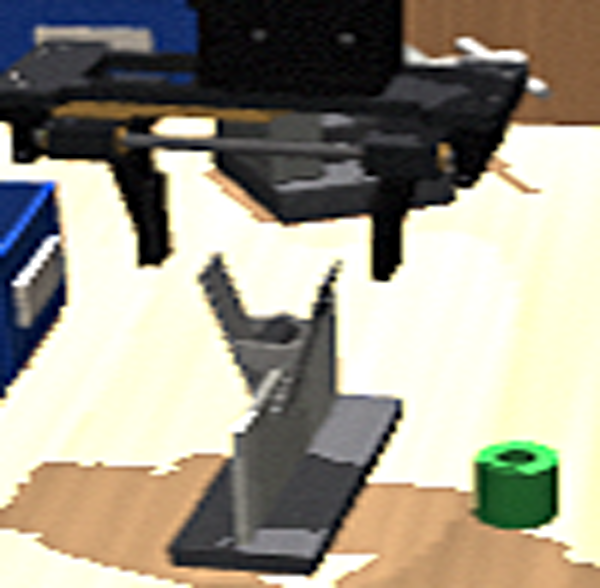

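play_rows(motion=[[[15, -1, -1], [0, 0, 0], 0.95], [[28, -1, -1], [0, 0, 0], 0.95], [[34, -1, -1], [0, 0, 0], 0.9], [[34, -1, -1], [0, 0, 0], 0.8], [[34, -1, -1], [0, 0, 0], 0.75]])

```text
time_s: 17.0
position: [0.6342, -0.1737, 0.0932]
tcp_rot: [[0.002, 0.997, -0.075], [0.0, -0.075, -0.997], [-1.0, 0.002, -0.0]]
force: [0.9, -0.3, 0.5]
opening: 0.803
```

```bash
python3 - <<'E'
from h import *
go(.634,-.1725,.093,-4)
s=snap("side","s16.npz")
c=s["img"][130:270,250:350]; cv2.imwrite("pics/s16.png",cv2.resize(np.clip(c.astype(float)*1.5,0,255).astype(np.uint8),None,fx=6,fy=4.2,interpolation=cv2.INTER_CUBIC))
E
```

```text
t 17.0 pos [ 0.6342 -0.1737  0.0932] F [ 0.9 -0.3  0.5] op 0.803 shift [ 0.2 -0.3 -1.2] turn [-0.32 -0.02 -0.13] j [-25.  39.  82.   0.  59. -21.]
```

View pics/s16.png

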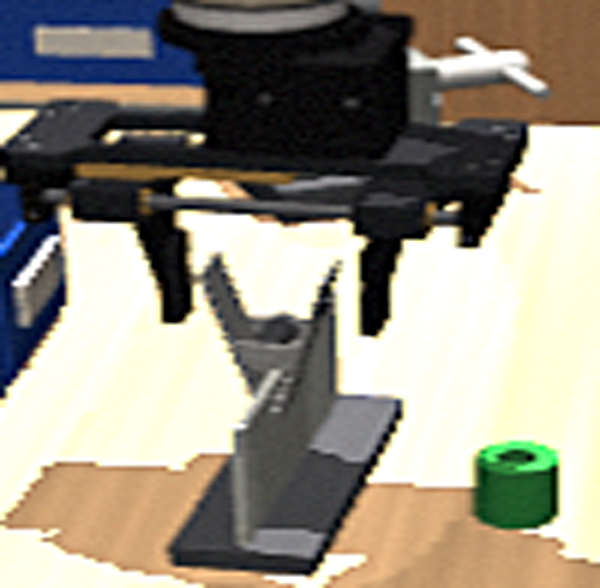

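```bash
python3 - <<'E'
from h import *
s=load("s16.npz")
def ony(c,px,y):
    C,d=ray(c,px);return C+d[0]*((y-C[1])/d[0,1])
im=lambda u,v:((u+.5)/6-.5+250,(v+.5)/4.2-.5+130)
for p in((175,322),(372,335)): print(ony(s,im(*p),-.164),ony(s,im(*p),-.174))
for p in((280,328),(215,256),(338,264)): print(ony(s,im(*p),-.1725), ony(s,im(*p),-.160))
print(proj(s,[[.634,-.1725,.11],[.634,-.1725,.117]]))
E
```

```text
[ 0.67268368 -0.164       0.12510186] [ 0.67487167 -0.174       0.11962756]
[ 0.59493694 -0.164       0.12114238] [ 0.59636603 -0.174       0.11562943]
[ 0.63263234 -0.1725      0.11889987] [ 0.63040454 -0.16        0.12576148]
[ 0.6565842  -0.1725      0.16274738] [ 0.65406655 -0.16        0.16907839]
[ 0.60859734 -0.1725      0.16023458] [ 0.60666039 -0.16        0.166596  ]
[[295.80706595 210.99355326]
 [295.70548302 208.39444767]]
```

Fingertips are at about z=0.123, so the pads are at about 0.142 on the handles. Squeezing.

play_rows(motion=[[[0, 0, -1], [0, 0, 0], 0.7], [[0, 0, -1], [0, 0, 0], 0.6], [[0, 0, -1], [0, 0, 0], 0.5], [[0, 0, -1], [0, 0, 0], 0.4], [[0, 0, -1], [0, 0, 0], 0.2], [[0, 0, -1], [0, 0, 0], 0], [[0, 0, -1], [0, 0, 0], 0], [[0, 0, -1], [0, 0, 0], 0]])

```text
time_s: 17.85
position: [0.6339, -0.1725, 0.0929]
tcp_rot: [[0.002, 0.997, -0.075], [0.001, -0.075, -0.997], [-1.0, 0.002, -0.001]]
force: [-0.2, 0.4, -0.9]
opening: 0.31
```

```bash
python3 - <<'E'
from h import *
go(.634,-.1725,.14,-4)
s=snap("side","s17.npz")
c=s["img"][130:270,250:350]; cv2.imwrite("pics/s17.png",cv2.resize(np.clip(c.astype(float)*1.5,0,255).astype(np.uint8),None,fx=6,fy=4.2,interpolation=cv2.INTER_CUBIC))
E
```

```text
t 17.85 pos [ 0.6339 -0.1725  0.0929] F [-0.2  0.4 -0.9] op 0.31 shift [-47.1   0.2  -0.1] turn [-0.31 -0.04 -0.09] j [-25.  39.  82.   0.  58. -21.]
```

View pics/s17.png

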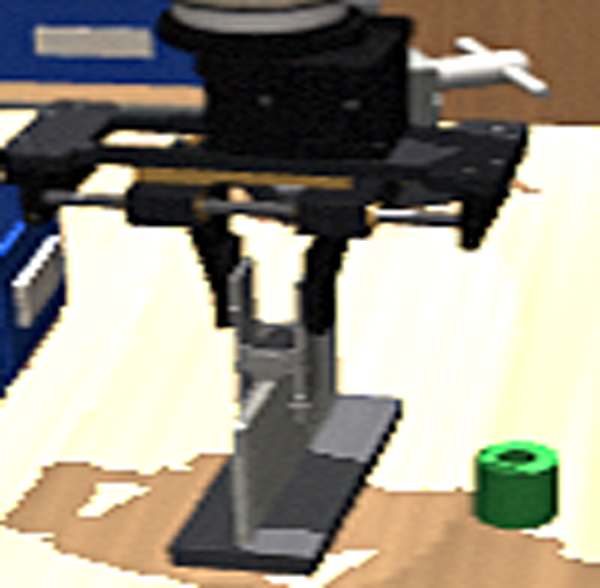

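The clip is fully squeezed (opening 0.31, about 27 mm) with handles parallel. I'll lift straight up.

play_rows(motion=[[[-8, 0, 0], [0, 0, 0], 0], [[-18, 0, 0], [0, 0, 0], 0], [[-32, 0, 0], [0, 0, 0], 0], [[-55, 0, 0], [0, 0, 0], 0], [[-85, 0, 0], [0, 0, 0], 0], [[-105, 0, 0], [0, 0, 0], 0], [[-110, 0, 0], [0, 0, 0], 0], [[-110, 0, 0], [0, 0, 0], 0]])

```text
time_s: 18.7
position: [0.6344, -0.1729, 0.2048]
tcp_rot: [[0.005, 0.997, -0.075], [-0.001, -0.075, -0.997], [-1.0, 0.005, 0.001]]
force: [-0.3, 1.1, -0.4]
opening: 0.311
```

```bash
python3 - <<'E'
from h import *
go(.6002,.206,.2,-1.8)
s=snap("side","s18.npz")
c=s["img"][90:230,250:350]; cv2.imwrite("pics/s18.png",cv2.resize(np.clip(c.astype(float)*1.5,0,255).astype(np.uint8),None,fx=6,fy=4.2,interpolation=cv2.INTER_CUBIC))
E
```

```text
t 18.7 pos [ 0.6344 -0.1729  0.2048] F [-0.3  1.1 -0.4] op 0.311 shift [   4.3  -62.6 -375.2] turn [-2.51  0.04 -0.28] j [-25.  32.  77.   0.  71. -21.]
```

View pics/s18.png

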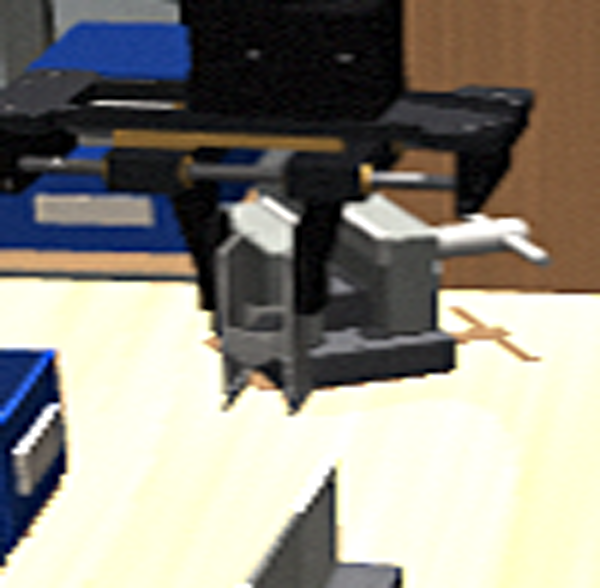

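The clip is off the rail and gaping. I'll carry it to above the card.

play_rows(motion=[[[0, -5, -30], [0, 0, 0], 0], [[0, -12, -72], [-0.5, 0, 0], 0], [[0, -19, -115], [-1, 0, 0], 0], [[0, -26, -158], [-1.5, 0, 0], 0], [[0, -33, -200], [-2, 0, 0], 0], [[0, -40, -243], [-2.5, 0, 0], 0], [[0, -48, -285], [-2.5, 0, 0], 0], [[0, -54, -325], [-2.5, 0, 0], 0]])

```text
time_s: 19.55
position: [0.6025, 0.1574, 0.2012]
tcp_rot: [[-0.002, 1.0, -0.031], [0.0, -0.031, -1.0], [-1.0, -0.002, -0.0]]
force: [1.1, -0.1, -0.6]
opening: 0.316
```

play_rows(motion=[[[0, -6, -30], [0, 0, 0], 0], [[0, -8, -50], [0, 0, 0], 0], [[0, -8, -50], [0, 0, 0], 0], [[0, -8, -50], [0, 0, 0], 0]])

```text
time_s: 19.95
position: [0.597, 0.2057, 0.2016]
tcp_rot: [[-0.001, 1.0, -0.03], [-0.001, -0.03, -1.0], [-1.0, -0.001, 0.001]]
force: [-0.5, -0.3, 0.3]
opening: 0.311
```

```bash
python3 - <<'E'
from h import *
go(.6002,.206,.155,-1.8)
s=snap("side","s19.npz");t=snap("top","t19.npz")
c=s["img"][180:400,200:360]; cv2.imwrite("pics/s19.png",cv2.resize(np.clip(c.astype(float)*1.5,0,255).astype(np.uint8),None,fx=4,fy=2.7,interpolation=cv2.INTER_CUBIC))
cv2.imwrite("pics/t19.png",t["img"][130:330,100:320].repeat(3,0).repeat(3,1))
E
```

```text
t 19.95 pos [0.597  0.2057 0.2016] F [-0.5 -0.3  0.3] op 0.311 shift [46.6  3.2 -0.4] turn [0.05 0.04 0.05] j [ 9. 30. 81. -0. 69. 11.]
```

View pics/s19.png

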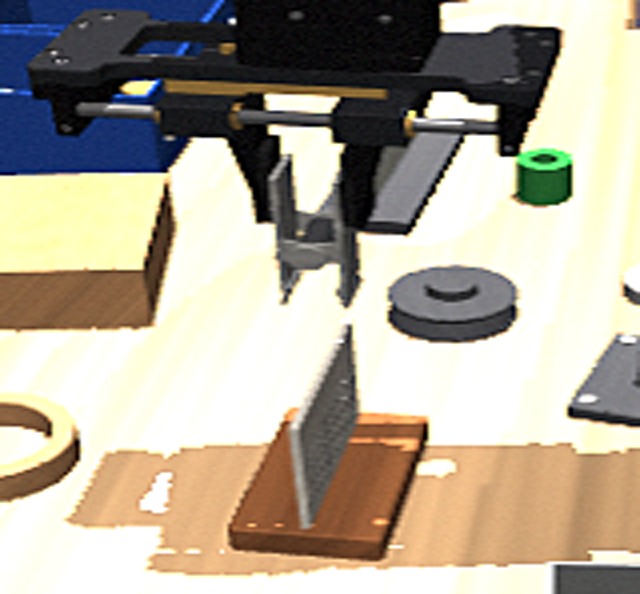

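View pics/t19.png

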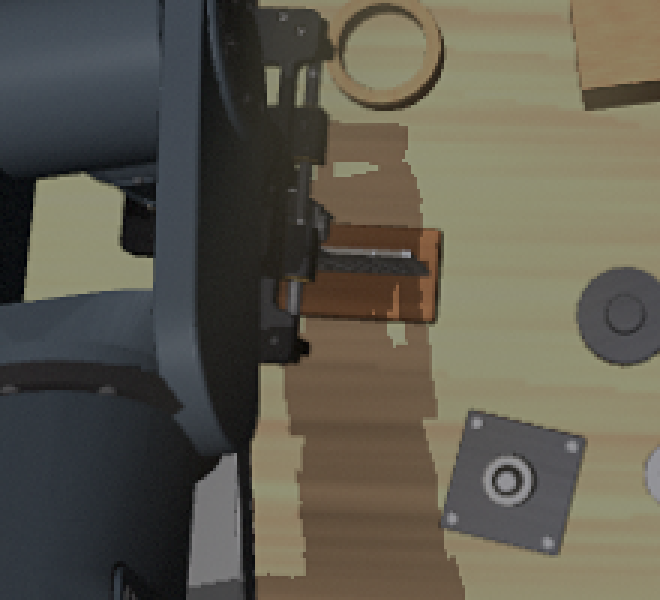

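play_rows(motion=[[[15, 1.5, 0], [0, 0, 0], 0], [[32, 1.5, 0], [0, 0, 0], 0], [[45, 1.5, 0], [0, 0, 0], 0], [[46, 1.5, 0], [0, 0, 0], 0], [[46, 1.5, 0], [0, 0, 0], 0], [[46, 1.5, 0], [0, 0, 0], 0]])

```text
time_s: 20.65
position: [0.6003, 0.2056, 0.1578]
tcp_rot: [[0.003, 0.999, -0.032], [0.001, -0.032, -0.999], [-1.0, 0.003, -0.001]]
force: [0.3, -0.8, -1.0]
opening: 0.315
```

```bash
python3 - <<'E'
from h import *
go(.6002,.206,.122,-1.8)
s=snap("side","s20.npz")
c=s["img"][210:350,240:320]; cv2.imwrite("pics/s20.png",cv2.resize(np.clip(c.astype(float)*1.5,0,255).astype(np.uint8),None,fx=8,fy=4.2*1,interpolation=cv2.INTER_CUBIC))
go(.6002,.206,.122,-1.8)
E
```

```text
t 20.65 pos [0.6003 0.2056 0.1578] F [ 0.3 -0.8 -1. ] op 0.315 shift [35.8 -0.2 -0.4] turn [-0.04 -0.05 -0.18] j [ 9. 33. 83.  0. 64. 11.]
t 20.7 pos [0.6003 0.2057 0.158 ] F [-0.3 -0.2  0.2] op 0.311 shift [36.  -0.3 -0.2] turn [-0.03 -0.05 -0.21] j [ 9. 33. 83.  0. 64. 11.]
```

View pics/s20.png

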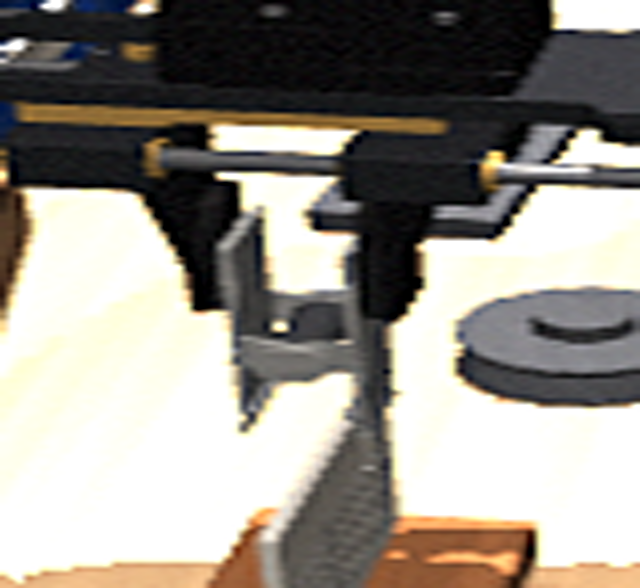

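```bash
python3 - <<'E'
from h import *
s=load("s20.npz")
def ony(c,px,y):
    C,d=ray(c,px);return C+d[0]*((y-C[1])/d[0,1])
im=lambda u,v:((u+.5)/8-.5+240,(v+.5)/4.2-.5+210)
for p in((247,428),(372,437)): print("tip",ony(s,im(*p),.2207),ony(s,im(*p),.206))
# handles top near corners
for p in((222,250),(258,210),(345,255),(355,232)): print("handle",im(*p),ony(s,im(*p),.2207),ony(s,im(*p),.191))
P=[[.600+x,.206,z] for x in(-.012,.012) for z in(.132,)]+[[.5998,.2052,.11]]
print((proj(s,P)-[240,210]+.5)*[8,4.2]-.5)
E
```

```text
tip [0.61391012 0.2207     0.13265044] [0.61771003 0.206      0.11993778]
tip [0.58716355 0.2207     0.13040074] [0.5903489  0.206      0.11763638]
handle (267.3125, 269.1428571428571) [0.61327798 0.2207     0.22077099] [0.62092599 0.191      0.19917704]
handle (271.8125, 259.6190476190476) [0.60477452 0.2207     0.23979488] [0.61202778 0.191      0.21908408]
handle (282.6875, 270.3333333333333) [0.58837465 0.2207     0.22033134] [0.59486657 0.191      0.19871698]
handle (283.9375, 264.85714285714283) [0.58582623 0.2207     0.23114588] [0.59219985 0.191      0.21003357]
[[379.67380859 410.46032661]
 [269.50147689 406.35884531]
 [331.47826094 448.2173286 ]]
```

Jaw tips are centred at x≈0.6005 and z≈0.131, straddling the card's edge line at x≈0.600. Lowering.

play_rows(motion=[[[8, 0, 0], [0, 0, 0], 0], [[16, 0, 0], [0, 0, 0], 0], [[23, 0, 0], [0, 0, 0], 0], [[23, 0, 0], [0, 0, 0], 0], [[23, 0, 0], [0, 0, 0], 0]])

```text
time_s: 21.2
position: [0.5994, 0.2058, 0.1335]
tcp_rot: [[0.001, 1.0, -0.032], [0.0, -0.032, -1.0], [-1.0, 0.001, -0.0]]
force: [-0.0, -0.2, -0.3]
opening: 0.314
```

```bash
python3 - <<'E'
from h import *
go(.6002,.206,.122,-1.8)
s=snap("side","s21.npz")
c=s["img"][210:350,240:320]; cv2.imwrite("pics/s21.png",cv2.resize(np.clip(c.astype(float)*1.5,0,255).astype(np.uint8),None,fx=8,fy=4.2*1,interpolation=cv2.INTER_CUBIC))
E
```

```text
t 21.2 pos [0.5994 0.2058 0.1335] F [-0.  -0.2 -0.3] op 0.314 shift [11.5  0.8 -0.3] turn [-0.01 -0.02 -0.05] j [ 9. 35. 84.  0. 61. 11.]
```

View pics/s21.png

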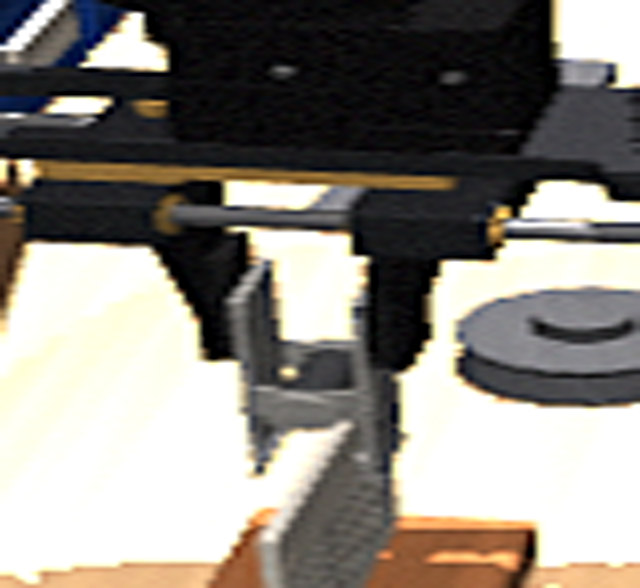

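play_rows(motion=[[[5, 0.3, 0], [0, 0, 0], 0], [[10, 0.3, 0], [0, 0, 0], 0], [[12.5, 0.3, 0], [0, 0, 0], 0], [[12.5, 0.3, 0], [0, 0, 0], 0], [[12.5, 0.3, 0], [0, 0, 0], 0], [[12.5, 0.3, 0], [0, 0, 0], 0], [[12.5, 0.3, 0], [0, 0, 0], 0]])

```text
time_s: 21.95
position: [0.6001, 0.2058, 0.1218]
tcp_rot: [[0.002, 0.999, -0.032], [0.001, -0.032, -0.999], [-1.0, 0.002, -0.001]]
force: [0.4, 0.4, -1.4]
opening: 0.314
```

```bash
python3 - <<'E'
from h import *
go(.6002,.206,.122,-1.8)
s=snap("side","s22.npz");t=snap("top","t22.npz")
c=s["img"][210:350,240:320]; cv2.imwrite("pics/s22.png",cv2.resize(np.clip(c.astype(float)*1.5,0,255).astype(np.uint8),None,fx=8,fy=4.2*1,interpolation=cv2.INTER_CUBIC))
cv2.imwrite("pics/s22f.png",s["img"]);cv2.imwrite("pics/t22.png",t["img"])
E
```

```text
t 21.95 pos [0.6001 0.2058 0.1218] F [ 0.4  0.4 -1.4] op 0.314 shift [-0.2  0.1 -0.2] turn [-0.01 -0.04 -0.13] j [ 9. 36. 85.  0. 60. 11.]
```

View pics/s22.png

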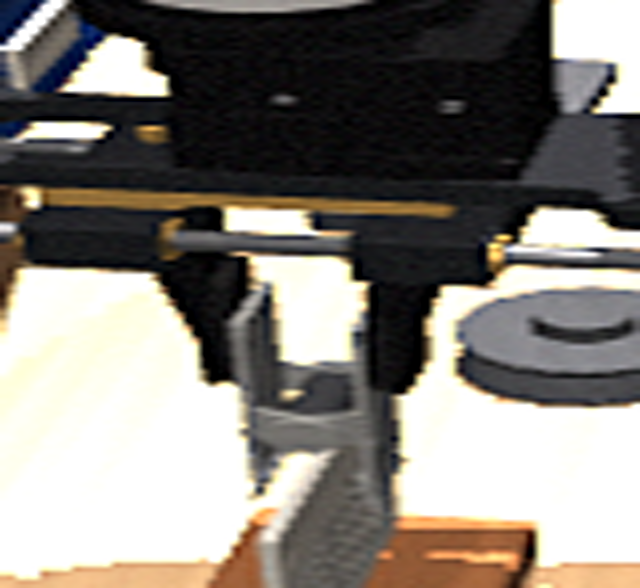

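View pics/s22f.png

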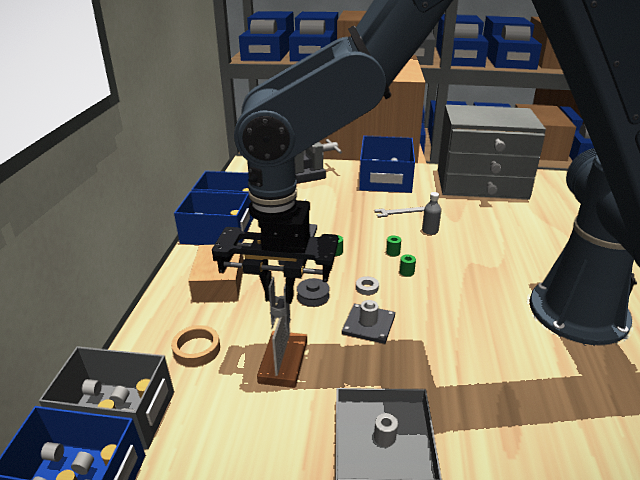

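View pics/t22.png

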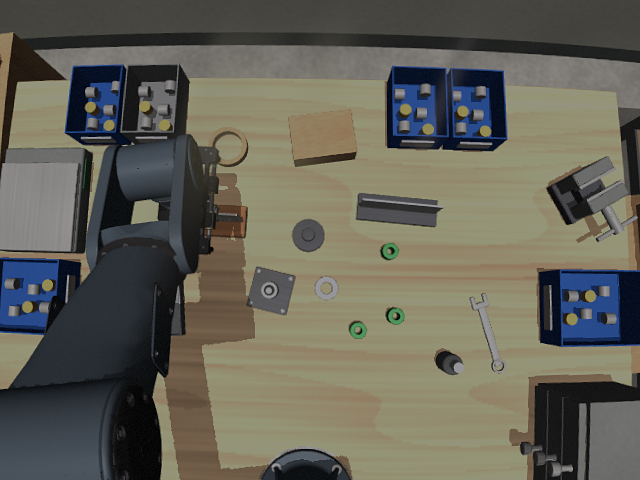

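All checks look right: the sleeve is home on the pin, the narrow one is upright in the tray, the other things are in place, and the jaws straddle the card with no contact force. Handing in.

```bash
python3 - <<'E'
from rig import bot
print(bot.hand_in()); s=bot.read_state(); print(s["time_s"],s["position"],s["force"],s["opening"])
E
```

```text
the job is handed in; nothing more can be done
None
the job is handed in; nothing more can be done
```

The job is done as asked and handed in at about 22 s; no verdict came back.

- **Sleeves:** The 22 mm sleeve is fully home on the gauge pin and the 16 mm one stands upright in the tray, both released.
- **Clip:** It is squeezed fully open (handles about 27 mm apart) and held over the middle of the card's top edge, with a jaw on either side. By my estimate the jaw tips are 13 mm below the edge. The wrist force was about 1.5 N, which is the clip's weight plus noise, so I see no sign of contact with the card.
- **Bench:** In the last pictures the other things had not visibly moved. The card's middle was hidden from the top camera at the end, so centring along the card comes from the side view and the arm's pose, good to a few mm.

**What failed or disagreed:**
- **Height reading:** The fingers really sit about 30–33 mm above the reported TCP height. The cameras showed it, and the reported height later went below zero with no contact.
- **First grasp:** Because of that, the first grasp caught the wide sleeve only at its top and pushed it about 3 cm. It stayed upright. I corrected for the offset and picked it up properly the second time.

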